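# Tighten a castor wheel's axle bolt with a click wrench

## Robot

A 6-joint arm with a two-finger parallel gripper is mounted at the origin on the work surface. World frame = base frame: x ahead of the robot, y to its left, z up, the work surface at z = 0. Lengths are in m, angles in rad, forces in N, time in s.
With the tool pointing down it reaches from about 0.375 to 0.9 m from the base axis. Payload 3.1 kg.
Tool frame: the origin (TCP) lies midway between the tips of the shut fingers; the grasp point (between the pads) lies 19 mm behind it (manip.hold_point_z is the distance from the TCP to the grasp point, in m); x points along the fingers, y is the direction in which the jaws open and shut, and the axes are right-handed (so a half turn about x gives the same grasp; the last joint's range is limited). The gripper opens to 85 mm and grips with 20 to 120 N. Pads are 22 mm wide; open, the fingers measure 114 mm over their backs; the gripper's body (76 mm by 85 mm) begins 54 mm behind the grasp point. The pads swing forward as they close: fully open they stand 13 mm farther back than shut.
Start: joints at [0.985, 0.527, 1.433, -0, 1.181, -0.178], TCP at [0.248, 0.574, 0.231] pointing down, gripper open.
Joint ranges: [-3.08, 3.08], [-0.75, 2.2], [0.22, 2.44], [-1.43, 4.57], [0, 2.65], [-2.85, 2.85]. Speed limits (rad/s): [2.79, 2.79, 3.14, 3.14, 3.14, 3.14].

## Interface

Orientations are given as a unit quaternion [x, y, z, w].
In Python, from station import manip, snapshot gives the robot as it stands.
- The arm moves only by the shell command python3 -m crank 'ROWS' [FORCE]. ROWS is JSON, a list of rows, each a list of 5 numbers: the finger opening in m, from 0 to 0.0854, then the shift along the tool's x, y, z in m, then the turn about the tool's x in rad. In form: [[grip, tx, ty, tz, yaw], ...]. A call has 1 to 5 rows; each row shifts and turns the commanded pose from where the row before left it, along the tool's axes as they then stand; what a row does not reach is not made up. A row lasts 1/10 s, in which the tool goes at most 50 mm and 8.59 degrees, less where a joint would pass 70% of its speed; a pose out of reach is approached as far as the arm can. A call is refused whole if a number of a shift passes 0.05 or a number of a turn 0.15, either way. A call with a gripper value outside its range is refused whole. The fingers move at their own pace and stop on an object; FORCE is the grip in N (left out, the last holds). Time passes only in rows, so rows that do not move let the fingers close. It gives the time, the measured TCP pose, the force and the opening at its end, in the units of the state.
- manip.sense(): the state, without advancing time (a new reading comes with each control period).
- snapshot(name): name is "scene" or "top" or "wrist"; returns a dict with "image" (400x640x3 uint8, blue, green, red), "range_z" (400x640 float32, m along the optical axis (not along the pixel's ray), 0 where there is no reading), "vertical_fov" (degrees; the focal length in pixels is half the picture's height over the tangent of half this angle, whatever the lens; pixels are square), "cx", "cy" (the principal point, pixels), "extrinsics" (4x4, takes a point from world to camera coordinates); the wrist camera has in their place "T_tool_cam" (4x4, takes a point from camera to tool coordinates, whose origin is the TCP and whose axes are the tool frame's). Camera axes: x right, y up, looking along -z (the intrinsics and any distortion apply to the point x, -y, -z); pixel columns grow to the right and rows downward; lengths in m; the calibration is good to about 2 mm. A picture is of the moment at which its call begins: read the wrist's pose just before it.
- manip.sign_off(): hands the job in, once; it reports no verdict.
The state is a dict: "t": time; "q": joint angles; "qd": joint speeds; "tau": joint torques, N m; "tcp_pos": TCP position; "tool_rot": TCP orientation; "force": force on the tool from outside, world axes, zero at the start; "ft_torque": the same for the moment, N m; "finger_gap": opening from 0.0 (shut) to 1.0 (fully open).
Only numpy, scipy, OpenCV 4.12 (cv2) and the standard library are available. Lean on these libraries where they do the work, as an engineer would, in place of code of your own. Each camera call takes 0.05 s, during which the arm holds its last target.

## Task

Take the click wrench off its wooden rest, set its square socket fully down over the axle bolt of the castor wheel, and turn the bolt clockwise (seen from above) by the rubber grip until the bolt is tight and the wrench's knuckle breaks over. Stop as soon as it clicks over, never fold the handle far, then let go and leave the wrench sitting on the bolt. Leave the can, the bin and the screwdriver alone.

Things in the scene. Friction and masses are not known exactly. Their poses are not given: they have to be found in the camera images.
- wrench: Head part of the loose click wrench (0.7 kg in all, balance point 55 mm from the socket axis). Origin: socket axis at its mouth (lower face); z up, x towards the grip. Square socket open below, sides along x and y: 36.6 mm inside, flared to 48 in the lowest 6 mm, 24 deep, 53 outside; round 60 mm head above, to z = 55. Starts level, mouth on the bench, grip on a 17 mm high wooden rest with two ears.
- bar_mid (a point): Best place to take the wrench: middle of the flat steel bar between head and knuckle (in wrench x 60, y 0, z 40 mm); axes as wrench. The bar is 16 mm wide (y), from x = 30 to 90 mm, z = 26 to 54 mm of wrench.
- handle: Handle part, hinged to the head part by the knuckle. Origin: on the knuckle's upright pin, at x 98, y 0, z 40 mm of wrench; x along the handle, z up. A spring preloaded to 0.65 N m keeps it straight (both x axes parallel) until the torque at the pin exceeds that; then it folds clockwise seen from above, 0.5 N m per rad more, to a stop at 0.55 rad. Let go, it springs straight.
- grip_mid (a point): Middle of the black rubber grip: 26 mm diameter, 95 mm long, axis level; 92 mm from the knuckle pin, 190 mm from the socket axis, 30 mm above the socket mouth; axes as handle. With the bolt tight, a clockwise push of about 7 N here breaks the knuckle over. Clicked from 0.08 rad of fold; past 0.30 rad is overdone.
- bolt_top (a point): Top centre of the axle bolt's square steel head: 34 mm across, 26 mm high, on a 50 mm round flange; z up, x and y along its sides, turning with it (wrench fits in any of four quarter turns). Socket fully down: mouth 24 mm below this point. Turns clockwise against 0.15 N m by an unknown 0.3 to 0.55 rad, then is tight at a firm stop. Point the grip to the robot's left (+y) for room to swing.
- bolt_corner (a point): One upper corner of the bolt's square head, 24 mm from its axis (x 17, y 17 mm of the bolt top's axes); it travels with the bolt as it turns, 7 to 13 mm on the way to tight.
- wheel: Castor wheel, fixed, lying flat on a 176 mm round stand, bolt in its middle. Origin: on the bench under its centre. Black tyre of 158 mm diameter, its top 71 mm above the bench (1 mm above the bolt's top), around an open recess 108 mm wide; the wrench's bar clears the tyre by 1 mm when the socket is fully down, so fingers on the bar must stay above its lower edge there.
- spray_can: Bystander: upright grey can, 56 mm diameter, 160 mm high; origin under its centre.
- parts_bin: Bystander: grey open bin 80 x 120 x 45 mm; origin under its centre.
- screwdriver: Bystander: screwdriver lying on the bench, about 200 mm long; origin under its middle.

How it is judged:
By the outcome, as a careful person would: the job done as asked, in the order asked, and still so for the second after the job is handed in, with the robot touching nothing.
It also fails if it takes over 66 s, if anything falls off the work surface, if the arm or the gripper's body presses on something with over 40 N, if the wrist force passes 120 N, or if a joint passes its speed limit or range.

## Working session

There is one attempt and no reset: what is moved stays moved. The work goes in short steps, Python scripts to look and compute and a shell command to move; the robot and the scene stay as the last step left them, time stands still between calls to the robot, and variables do not carry over. Pictures are saved under pics/ and viewed, and the job is handed in when it is done.

```bash
ls; mkdir -p pics
cat > h.py <<'E'
import numpy as np, cv2
from station import manip, snapshot
from scipy.spatial.transform import Rotation as R
def K(s):
    f=s["image"].shape[0]/2/np.tan(np.radians(s["vertical_fov"])/2)
    return f,s["cx"],s["cy"]
def Twc(s,st=None):
    if "extrinsics" in s: return np.linalg.inv(np.array(s["extrinsics"]))
    T=np.eye(4);T[:3,:3]=R.from_quat(st["tool_rot"]).as_matrix();T[:3,3]=st["tcp_pos"]
    return T@np.array(s["T_tool_cam"])
def p3(s,u,v,T,z=None):
    f,cx,cy=K(s)
    d=np.array([(u-cx)/f,-(v-cy)/f,-1])
    if z is None:
        return (T@np.r_[d*s["range_z"][int(v),int(u)],1])[:3]
    dw=T[:3,:3]@d; o=T[:3,3]
    return o+dw*(z-o[2])/dw[2]
def proj(s,p,T):
    f,cx,cy=K(s)
    c=np.linalg.inv(T)@np.r_[p,1]
    return np.array([cx+f*c[0]/-c[2],cy-f*c[1]/-c[2]])
E
python3 - <<'E'
from h import *
st=manip.sense();print(st)
for n in ["scene","top","wrist"]:
    st=manip.sense();s=snapshot(n);cv2.imwrite(f"pics/{n}0.png",s["image"])
    np.save(f"pics/{n}0.npy",{**s,"st":st},allow_pickle=True)
    print(n,{k:v for k,v in s.items() if k not in("image","range_z")})
E
```

```text
pics
{'t': 0.0, 'q': array([ 9.84482727e-01,  5.28463626e-01,  1.43394230e+00,  1.60996429e-05,
        1.18140803e+00, -1.78535971e-01]), 'qd': array([-1.52348369e-03, -5.05019936e-05, -1.56232009e-04,  1.04238864e-03,
       -3.18050754e-04,  3.16368676e-04]), 'tau': array([-9.80701006e-04, -4.42351878e+01, -1.78024882e+01, -2.02111778e-04,
        8.42645561e-03, -4.77931380e-06]), 'tcp_pos': array([0.24743014, 0.5731315 , 0.23032247]), 'tool_rot': array([ 0.14244974,  0.69275727, -0.14390304,  0.69216136]), 'force': array([-0.08424156, -0.72523605,  0.3778092 ]), 'ft_torque': array([ 0.02546685, -0.01076243, -0.01807241]), 'finger_gap': 1.0006438442716457}
scene {'vertical_fov': 50.07449407121606, 'cx': 321.6532727570992, 'cy': 208.07759981982375, 'extrinsics': array([[-0.79257968,  0.60975061,  0.00465198,  0.4025874 ],
       [-0.33968626, -0.44784858,  0.82707006,  0.15618102],
       [ 0.50638986,  0.65393871,  0.5620796 , -1.56133498],
       [ 0.        ,  0.        ,  0.        ,  1.        ]])}
top {'vertical_fov': 52.55652532783148, 'cx': 323.01667581413784, 'cy': 186.05067924471004, 'extrinsics': array([[ 0.00308469, -0.99985735,  0.01660597,  0.0629921 ],
       [ 0.99522943,  0.00468888,  0.09744949, -0.56990767],
       [-0.09751346,  0.01622615,  0.99510192, -1.10047526],
       [ 0.        ,  0.        ,  0.        ,  1.        ]])}
wrist {'vertical_fov': 70.80088332852631, 'cx': 325.1144342824109, 'cy': 199.23365725746544, 'T_tool_cam': array([[ 5.36972266e-04,  3.00991286e-01, -9.53626739e-01,
        -1.42576434e-01],
       [ 9.99999856e-01, -1.37440412e-04,  5.19704200e-04,
        -1.06728223e-03],
       [ 2.53595837e-05, -9.53626880e-01, -3.00991317e-01,
        -7.67556908e-02],
       [ 0.00000000e+00,  0.00000000e+00,  0.00000000e+00,
         1.00000000e+00]])}
```

View pics/scene0.png

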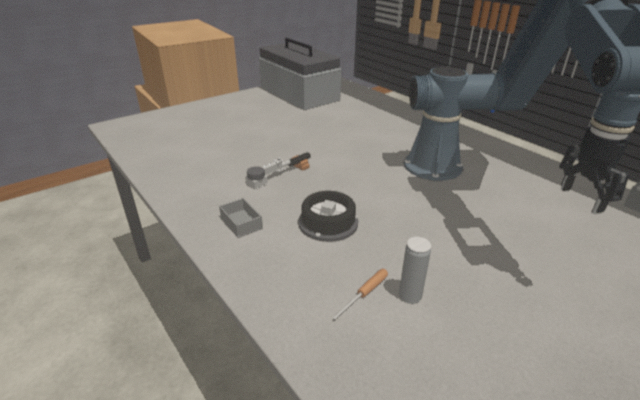

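View pics/top0.png

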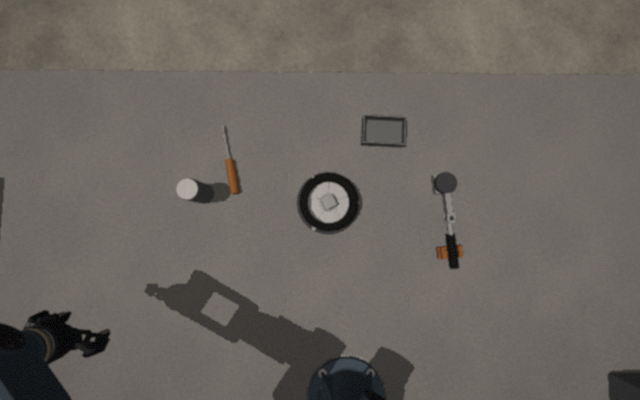

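View pics/wrist0.png

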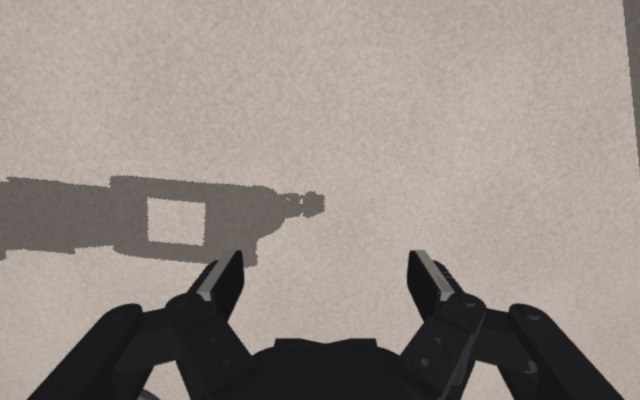

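The top view shows the wheel at (330,202), the wrench head at (445,183), its grip end at (453,266), the can at (188,189) and the bin at (385,131). Next I'll enlarge the wrench and wheel.

Run:
```python
from h import *
s=np.load("pics/top0.npy",allow_pickle=True).item()
a=s["image"][150:290,285:485]
cv2.imwrite("pics/topcrop.png",cv2.resize(a,None,fx=4,fy=4,interpolation=cv2.INTER_CUBIC))
T=Twc(s)
for n,u,v,z in [("bolt",329,202,.07),("head",445,183,.055),("knuckle",450,217,.05),("gripend",454,266,.03),("can",188,189,.16),("bin",385,131,.045),("wheelL",297,202,.071),("wheelR",361,202,.071),("sd",233,175,.01)]:
    print(n,p3(s,u,v,T,z).round(4),p3(s,u,v,T).round(4))
```

```text
bolt [0.5228 0.0498 0.07  ] [0.5227 0.0498 0.0708]
head [ 0.5769 -0.2675  0.055 ] [ 0.5769 -0.2675  0.0551]
knuckle [ 0.4844 -0.2804  0.05  ] [ 0.4842 -0.2771  0.0599]
gripend [ 0.351  -0.2943  0.03  ] [ 0.3522 -0.2903  0.0417]
can [0.5479 0.3968 0.16  ] [0.5479 0.3967 0.1602]
bin [ 0.7228 -0.1066  0.045 ] [ 0.7325 -0.1137  0.004 ]
wheelL [0.5224 0.1351 0.071 ] [0.5253 0.1375 0.02  ]
wheelR [ 0.5231 -0.0356  0.071 ] [ 0.5271 -0.0433  0.002 ]
sd [0.6015 0.3193 0.01  ] [0.5996 0.3161 0.0256]
```

View pics/topcrop.png

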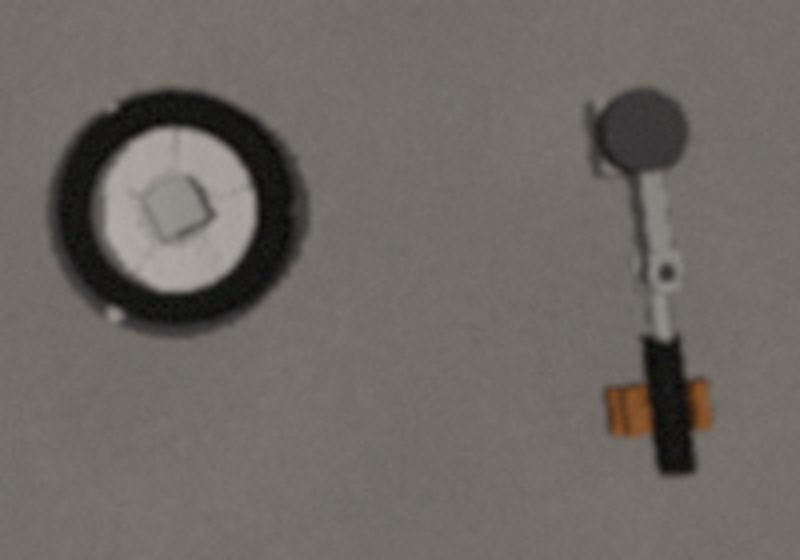

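```bash
cat >> h.py <<'E'
def pose():
    st=manip.sense(); M=R.from_quat(st["tool_rot"]).as_matrix()
    return st,np.array(st["tcp_pos"]),M
def go(target,az=None):
    """print the shift in tool axes to reach target TCP and the yaw (about tool x) to bring tool y to azimuth az (mod 180)"""
    st,p,M=pose()
    print("t",round(st["t"],2),"tcp",p.round(4),"yaz",round(np.degrees(np.arctan2(M[1,1],M[0,1])),2),"xax",M[:,0].round(4),"q",np.array(st["q"]).round(3),"F",np.array(st["force"]).round(1),"gap",round(st["finger_gap"]*.0854,4))
    print("tool shift (no turn first)",(M.T@(np.array(target)-p)).round(4))
    if az is not None:
        c=np.degrees(np.arctan2(M[1,1],M[0,1])); d=(c-az+90)%180-90  # tool x is down: + turn lowers azimuth
        print("turn about tool x (rad)",np.radians(d).round(4),"q6",np.round(st["q"][5],3))
        M2=M@R.from_rotvec([np.radians(d),0,0]).as_matrix()
        print("tool shift after turn",(M2.T@(np.array(target)-p)).round(4))
E
python3 - <<'E'
from h import *
s=np.load("pics/top0.npy",allow_pickle=True).item()
go([.517,-.2745,.25],-173.2+90)
E
```

```text
t 0.15 tcp [0.2475 0.5733 0.2306] yaz 66.63 xax [-9.0e-04 -1.4e-03 -1.0e+00] q [ 0.984  0.528  1.434 -0.     1.181 -0.178] F [ 0.   0.1 -0.4] gap 0.0853
tool shift (no turn first) [-0.0185 -0.6714  0.5836]
turn about tool x (rad) -0.5265 q6 -0.178
tool shift after turn [-0.0185 -0.8738  0.1672]
```

```bash
python3 -m crank '[[0.0854,0,-0.031,0.038,0],[0.0854,0,-0.031,0.038,0],[0.0854,0,-0.031,0.038,0],[0.0854,0,-0.031,0.038,0],[0.0854,0,-0.031,0.038,0]]'; python3 -m crank '[[0.0854,0,-0.031,0.038,0],[0.0854,0,-0.031,0.038,0],[0.0854,0,-0.031,0.038,0],[0.0854,0,-0.031,0.038,0],[0.0854,0,-0.031,0.038,0]]';python3 -m crank '[[0.0854,0,-0.031,0.038,0],[0.0854,0,-0.031,0.038,0],[0.0854,0,0,0,0],[0.0854,0,0,0,0]]'
python3 - <<'E'
from h import *
go([.517,-.2745,.25],-173.2+90)
st=manip.sense();s=snapshot("wrist");cv2.imwrite("pics/w1.png",s["image"]);np.save("pics/w1.npy",{**s,"st":st},allow_pickle=True)
T=Twc(s,st)
print(proj(s,np.array([.5228,.0498,.07]),T))
E
```

```text
t: 0.65
tcp_pos: [0.3611, 0.3544, 0.2312]
tool_rot: [0.143, 0.693, -0.143, 0.693]
force: [1.1, 0.3, -0.1]
finger_gap: 1.001
t: 1.15
tcp_pos: [0.4742, 0.1366, 0.2313]
tool_rot: [0.143, 0.692, -0.143, 0.692]
force: [1.1, 0.6, -0.2]
finger_gap: 1.003
t: 1.55
tcp_pos: [0.5189, 0.0503, 0.2309]
tool_rot: [0.144, 0.693, -0.144, 0.692]
force: [-0.1, -0.0, 0.7]
finger_gap: 0.995
t 1.55 tcp [0.5189 0.0503 0.2309] yaz 66.46 xax [-1.2e-03  5.0e-04 -1.0e+00] q [-0.118  0.39   1.69   0.     1.063 -1.278] F [-0.1 -0.   0.7] gap 0.085
tool shift (no turn first) [-0.0193 -0.2985  0.1279]
turn about tool x (rad) -0.5295 q6 -1.278
tool shift after turn [-0.0193 -0.3223 -0.0404]
[327.20309155 186.32393461]
```

View pics/w1.png

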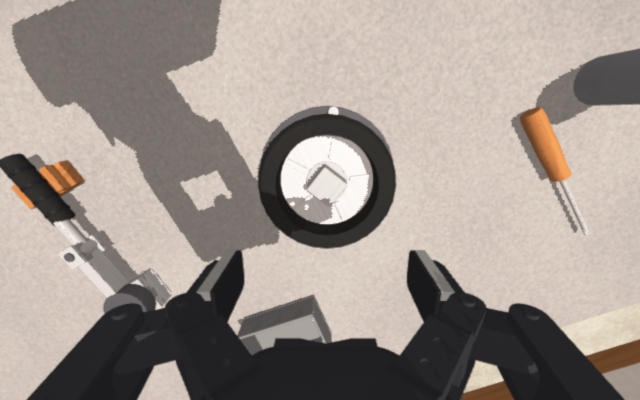

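The wrist view shows the bolt head at (327,182), right where the top-camera estimate projects. I'll enlarge it to get its corners.

Run:
```python
from h import *
s=np.load("pics/w1.npy",allow_pickle=True).item()
a=s["image"][150:220,282:372]
cv2.imwrite("pics/w1c.png",cv2.resize(a,None,fx=8,fy=8,interpolation=cv2.INTER_CUBIC))
```

```text
(no output)
```

View pics/w1c.png

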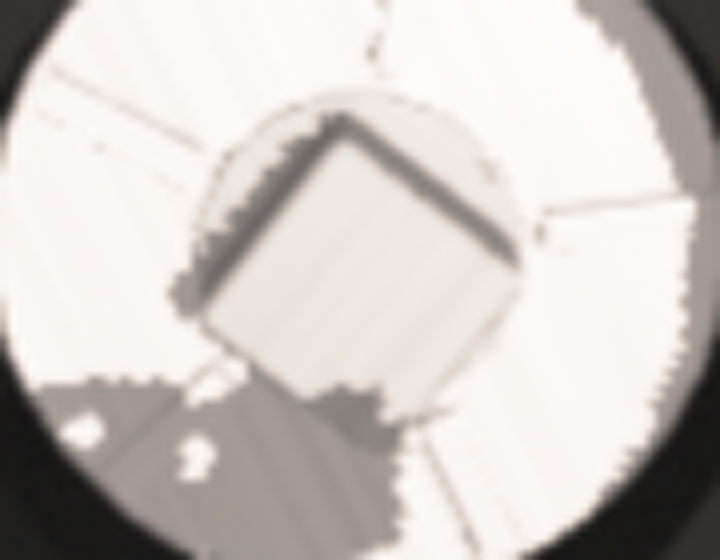

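Run:
```python
from h import *
s=np.load("pics/w1.npy",allow_pickle=True).item(); T=Twc(s,s["st"])
P=[p3(s,282+(x+.5)/8-.5,150+(y+.5)/8-.5,T,.07)for x,y in[(342,135),(520,262),(203,315)]]
P=np.array(P);print(P.round(4))
a=P[1]-P[0];b=P[2]-P[0];print("sides",np.linalg.norm(a),np.linalg.norm(b),"az",np.degrees(np.arctan2(a[1],a[0])),np.degrees(np.arctan2(b[1],b[0])))
print("center",(P[1]+P[2])/2)
print("depth pt",p3(s,327,182,T))
# flange/recess centre check via tyre outline
st=snapshot("top");print()
```

```text
[[0.501  0.0558 0.07  ]
 [0.5272 0.0713 0.07  ]
 [0.5165 0.0278 0.07  ]]
sides 0.03042975801333517 0.032014955176538865 az 30.63671099385639 -60.93875902561505
center [0.52184084 0.04957689 0.07      ]
depth pt [0.51776719 0.05172304 0.07171555]
```

```bash
python3 -m crank '[[0.0854,0,-0.042,0.018,0],[0.0854,0,-0.042,0.018,0],[0.0854,0,-0.042,0.018,0],[0.0854,0,-0.042,0.018,0],[0.0854,0,-0.042,0.018,0]]'; python3 -m crank '[[0.0854,0,-0.042,0.018,0],[0.0854,0.01,-0.042,0.018,0],[0.05,0.02,0,0,-0.132],[0.05,0.03,0,0,-0.132],[0.05,0.02,0,0,-0.132]]'; python3 -m crank '[[0.05,0,0,0,-0.132],[0.05,0,0,0,0],[0.05,0,0,0,0]]'
python3 - <<'E'
from h import *
go([.517,-.2745,.035],-173.2+90)
st=manip.sense();s=snapshot("wrist");cv2.imwrite("pics/w2.png",s["image"]);np.save("pics/w2.npy",{**s,"st":st},allow_pickle=True)
E
```

```text
t: 2.15
tcp_pos: [0.5179, -0.1764, 0.2314]
tool_rot: [0.142, 0.693, -0.142, 0.693]
force: [1.0, 0.3, 0.6]
finger_gap: 0.999
t: 2.65
tcp_pos: [0.5174, -0.2663, 0.1497]
tool_rot: [0.002, 0.708, -0.001, 0.706]
force: [0.6, -0.2, 0.0]
finger_gap: 0.586
t: 2.95
tcp_pos: [0.5185, -0.2671, 0.1516]
tool_rot: [-0.042, 0.706, 0.042, 0.706]
force: [-0.5, -0.4, -0.5]
finger_gap: 0.588
t 2.95 tcp [ 0.5185 -0.2671  0.1516] yaz 96.85 xax [ 3.e-04 -1.e-04 -1.e+00] q [-0.667  0.574  1.614  0.     0.953 -2.358] F [-0.5 -0.4 -0.5] gap 0.0503
tool shift (no turn first) [ 0.1166 -0.0071 -0.0024]
turn about tool x (rad) 0.0009 q6 -2.358
tool shift after turn [ 0.1166 -0.0071 -0.0024]
```

View pics/w2.png

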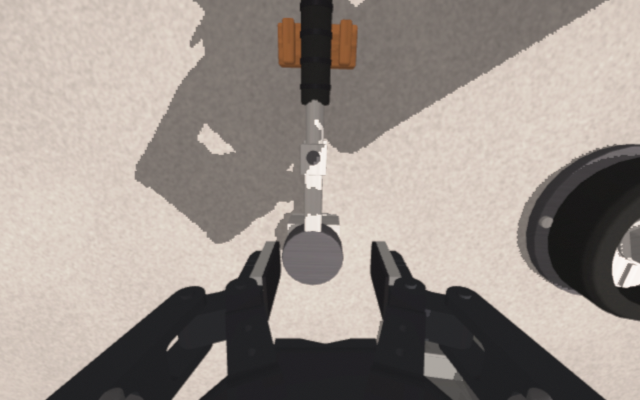

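The wrist view shows the head top at (313,253), the knuckle pin at (313,157), and the grip running up to (316,3). The bar lies between the fingers. Next I'll convert these pixels.

Run:
```python
from h import *
s=np.load("pics/w2.npy",allow_pickle=True).item(); T=Twc(s,s["st"])
for n,u,v,z in [("head",313,253,.055),("pin",313.5,157.5,.06),("gripstart",315.5,95,.043),("gripend",316,8,.043),("barL",305,200,.054),("barR",321.5,200,.054),("headL",282.5,253,.055),("headR",343.5,253,.055)]:
    print(n,p3(s,u,v,T,z).round(4),p3(s,u,v,T).round(4))
print("tcp px",proj(s,s["st"]["tcp_pos"],T))
cv2.imwrite("pics/w2c.png",cv2.resize(s["image"][80:300,240:390],None,fx=3.5,fy=2.7*3.5/2.7,interpolation=cv2.INTER_CUBIC)[:600])
```

```text
head [ 0.5712 -0.2735  0.055 ] [ 0.5711 -0.2735  0.0553]
pin [ 0.4801 -0.2827  0.06  ] [ 0.48   -0.2826  0.0607]
gripstart [ 0.4306 -0.287   0.043 ] [ 0.4306 -0.287   0.0432]
gripend [ 0.3679 -0.2935  0.043 ] [ 0.3677 -0.2935  0.0423]
barL [ 0.52   -0.2863  0.054 ] [ 0.5201 -0.2863  0.0535]
barR [ 0.5182 -0.2716  0.054 ] [ 0.5181 -0.2716  0.0544]
headL [ 0.5747 -0.3023  0.055 ] [ 0.5762 -0.3025  0.0523]
headR [ 0.5678 -0.2448  0.055 ] [ 0.5975 -0.2371 -0.0015]
tcp px [327.0155656  253.77790672]
```

View pics/w2c.png

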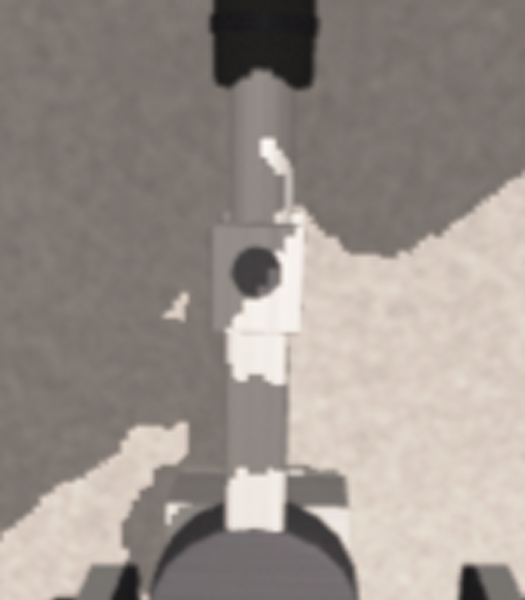

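Run:
```python
from h import *
s=np.load("pics/w1.npy",allow_pickle=True).item(); T=Twc(s,s["st"])
print(K(s))
g=cv2.cvtColor(s["image"],cv2.COLOR_BGR2GRAY)
print(g[180,245:300]);print(g[180,360:410])
n=lambda a,b:np.linalg.norm(a-b)
print("tyre",n(p3(s,259,180,T,.071),p3(s,396,180,T,.071)),"recess",n(p3(s,281,180,T,.071),p3(s,372,180,T,.071)))
s=np.load("pics/top0.npy",allow_pickle=True).item(); T=Twc(s);print(K(s))
g=cv2.cvtColor(s["image"],cv2.COLOR_BGR2GRAY)
print(g[202,290:320]);print(g[202,340:370])
for z in(.054,): print(p3(s,448.75,205,T,z),p3(s,445.75,182.75,T,.055))
```

```text
(np.float64(281.4227452187737), 325.1144342824109, 199.23365725746544)
[116 113 113 113 114 115 117 117 115 116 119 123 114  78  40  38  44  47
  48  49  48  49  50  50  50  49  50  50  50  49  44  32  27  27  43 116
 212 245 246 246 247 248 248 247 247 247 247 247 247 248 248 248 248 248
 248]
[250 250 250 250 250 250 248 233 173 157 157 154 127  61  26  24  24  27
  38  48  51  51  51  50  50  50  49  51  52  52  50  51  50  46  56 118
 180 205 207 208 211 212 212 210 210 210 210 210 210 209]
tyre 0.15113840377187154 recess 0.10039160376398808
(np.float64(405.05606129355823), 323.01667581413784, 186.05067924471004)
[109 109 110 109 109 108  93  70  55  38  26  28  23  27  20  24  22  47
  74  87 101 134 164 169 169 165 165 165 160 153]
[162 162 161 163 161 164 165 160 127  67  24  14  21  21  25  19  25  37
  57  63  61  69  88 110 112 117 114 112 112 112]
[ 0.51687135 -0.27651236  0.054     ] [ 0.57758356 -0.2696068   0.055     ]
```

The tool-centre pixel and bar centreline put bar_mid at about (0.518, -0.278), with the wrench pointing at an azimuth of -174°. The top camera agrees within 2 mm. I'll descend.

```bash
python3 -m crank '[[0.05,0.03,-0.011,-0.001,0.013],[0.05,0.03,0,0,0],[0.05,0.03,0,0,0],[0.05,0.02,0,0,0],[0.05,0.012,0,0,0]]'; python3 -m crank '[[0.05,0,0,0,0],[0.05,0,0,0,0]]'
python3 - <<'E'
from h import *
go([.518,-.278,.0295],96.1)
st=manip.sense();s=snapshot("wrist");cv2.imwrite("pics/w3.png",s["image"])
E
```

```text
t: 3.5
tcp_pos: [0.5181, -0.2788, 0.0282]
tool_rot: [-0.037, 0.706, 0.038, 0.706]
force: [-0.4, -0.2, -0.2]
finger_gap: 0.584
t: 3.7
tcp_pos: [0.519, -0.2798, 0.0301]
tool_rot: [-0.038, 0.706, 0.037, 0.707]
force: [-0.5, 0.2, 0.3]
finger_gap: 0.589
t 3.7 tcp [ 0.519  -0.2798  0.0301] yaz 96.13 xax [ 0.0012 -0.001  -1.    ] q [-0.684  0.767  1.66   0.     0.713 -2.362] F [-0.5  0.2  0.3] gap 0.0503
tool shift (no turn first) [ 0.0006  0.0019 -0.0008]
turn about tool x (rad) 0.0005 q6 -2.362
tool shift after turn [ 0.0006  0.0019 -0.0008]
```

View pics/w3.png

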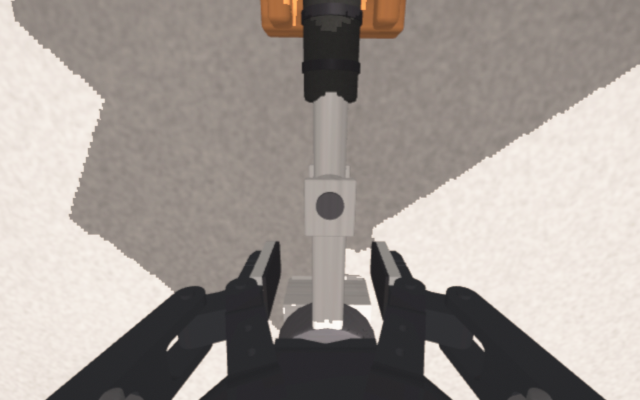

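The bar sits at x≈328, centred between the pads (280 and 372) and parallel to them. I'll close now.

```bash
python3 -m crank '[[0.0,0,0,0,0],[0.0,0,0,0,0],[0.0,0,0,0,0],[0.0,0,0,0,0],[0.0,0,0,0,0]]' 80; python3 -m crank '[[0.0,0,0,0,0],[0.0,0,0,0,0],[0.0,-0.005,0,0,0],[0.0,-0.01,0,0,0],[0.0,0,0,0,0]]'
python3 - <<'E'
from h import *
go([.518,-.278,.0295],96.1);print(manip.sense()["ft_torque"])
st=manip.sense();s=snapshot("wrist");cv2.imwrite("pics/w4.png",s["image"]);np.save("pics/w4.npy",{**s,"st":st},allow_pickle=True)
E
```

```text
t: 4.25
tcp_pos: [0.5187, -0.2796, 0.0305]
tool_rot: [-0.038, 0.706, 0.037, 0.707]
force: [-0.4, 1.5, 6.8]
finger_gap: 0.173
t: 4.75
tcp_pos: [0.5185, -0.2797, 0.045]
tool_rot: [-0.038, 0.706, 0.038, 0.706]
force: [-0.3, -0.1, -6.8]
finger_gap: 0.17
t 4.75 tcp [ 0.5185 -0.2797  0.045 ] yaz 96.15 xax [ 7.e-04 -7.e-04 -1.e+00] q [-0.684  0.743  1.657 -0.     0.741 -2.362] F [-0.3 -0.1 -6.8] gap 0.0145
tool shift (no turn first) [ 0.0154  0.0017 -0.0003]
turn about tool x (rad) 0.0009 q6 -2.362
tool shift after turn [ 0.0154  0.0017 -0.0003]
[-0.034927    0.01446728  0.00557876]
```

View pics/w4.png

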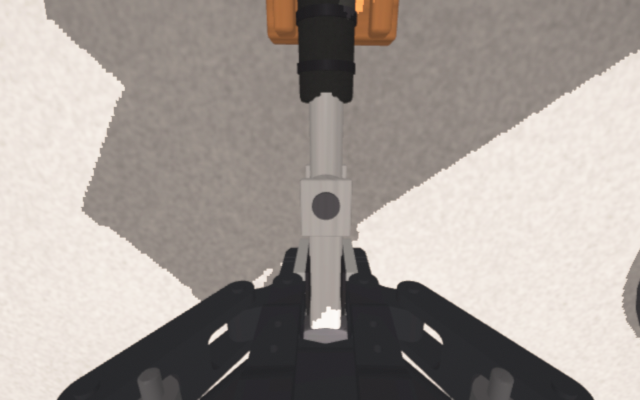

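Lifted: the wrist force is -6.8 N, equal to the wrench's weight. The pin is at (326,205). Next I'll compute the wrench pose in the tool frame.

Run:
```python
from h import *
s=np.load("pics/w4.npy",allow_pickle=True).item(); T=np.array(s["T_tool_cam"])
f,cx,cy=K(s)
def tp(u,v,r=3):
    u0,v0=int(round(u)),int(round(v)); d=np.median(s["range_z"][v0-r:v0+r+1,u0-r:u0+r+1])
    return (T@np.r_[(u-cx)/f*d,-(v-cy)/f*d,-d,1])[:3]
for n,u,v in[("pin",326,205.5),("knk low",326,228),("bar1",326,245),("bar2",326,270),("bar3",325,300),("shaft",326,150),("grip1",326,90),("grip2",326,20)]: print(n,tp(u,v).round(4))
a=s["image"][60:345,220:430];cv2.imwrite("pics/w4c.png",cv2.resize(a,None,fx=2.1,fy=2.1,interpolation=cv2.INTER_CUBIC))
```

```text
pin [-0.0304 -0.0007 -0.0391]
knk low [-0.0281 -0.0007 -0.0279]
bar1 [-0.0234 -0.0006 -0.0173]
bar2 [-0.0234 -0.0006 -0.004 ]
bar3 [-0.0233 -0.0011  0.0132]
shaft [-0.0124 -0.0007 -0.06  ]
grip1 [-0.0124 -0.0007 -0.0857]
grip2 [-0.012  -0.0007 -0.1123]
```

View pics/w4c.png

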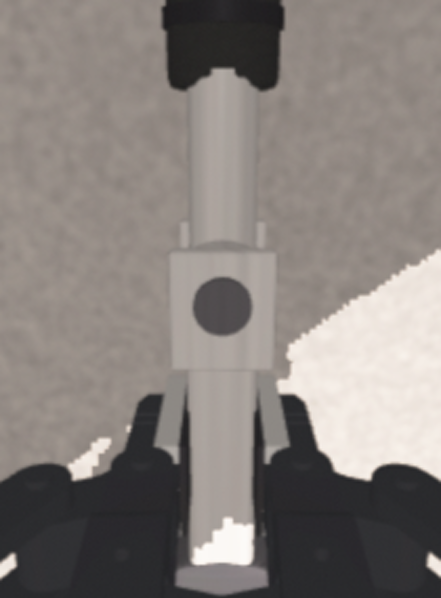

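```bash
python3 -m crank '[[0.0,-0.03,0,0,0],[0.0,-0.04,0,0,0],[0.0,-0.04,0,0,0],[0.0,-0.04,0,0,0],[0.0,0,0.02,0.005,0]]'; python3 -m crank '[[0.0,0,0.036,0.008,0],[0.0,0,0.036,0.008,0],[0.0,0,0.036,0.008,0],[0.0,0,0.036,0.008,0],[0.0,0,0.036,0.008,0]]';  python3 -m crank '[[0.0,0,0.036,0.008,0],[0.0,0,0.036,0.008,0],[0.0,0,0.036,0.008,0],[0.0,0,0.036,0.008,0],[0.0,0,0.036,0.008,0]]';python3 -m crank '[[0.0,0,0.036,0.01,0.05],[0.0,0,0,0,0.12],[0.0,0,0,0,0.14],[0.0,0,0,0,0.14],[0.0,0,0,0,0.14]]';python3 -m crank '[[0.0,0,0,0,0.14],[0.0,0,0,0,0.14],[0.0,0,0,0,0.14],[0.0,0,0,0,0.1],[0.0,0,0,0,0.045]]';python3 -m crank '[[0.0,0,0,0,0],[0.0,0,0,0,0],[0.0,0,0,0,0]]'
python3 - <<'E'
from h import *
go([.5704,.1458,.2],30)
st=manip.sense();s=snapshot("wrist");cv2.imwrite("pics/w5.png",s["image"]);np.save("pics/w5.npy",{**s,"st":st},allow_pickle=True)
E
```

```text
t: 5.3
tcp_pos: [0.5249, -0.2642, 0.2004]
tool_rot: [-0.041, 0.702, 0.033, 0.71]
force: [2.1, -1.2, -6.1]
finger_gap: 0.167
t: 5.8
tcp_pos: [0.5407, -0.0741, 0.1936]
tool_rot: [-0.038, 0.707, 0.038, 0.705]
force: [-0.4, 0.2, -7.1]
finger_gap: 0.165
t: 6.3
tcp_pos: [0.5611, 0.1089, 0.1935]
tool_rot: [-0.038, 0.707, 0.038, 0.705]
force: [1.4, -0.9, -6.5]
finger_gap: 0.171
t: 6.8
tcp_pos: [0.567, 0.1445, 0.1933]
tool_rot: [0.171, 0.687, -0.171, 0.685]
force: [0.2, -0.3, -6.5]
finger_gap: 0.168
t: 7.3
tcp_pos: [0.5671, 0.1442, 0.1933]
tool_rot: [0.354, 0.613, -0.355, 0.611]
force: [-0.2, -0.1, -6.5]
finger_gap: 0.168
t: 7.6
tcp_pos: [0.5679, 0.1442, 0.194]
tool_rot: [0.353, 0.613, -0.354, 0.612]
force: [0.1, 0.1, -6.5]
finger_gap: 0.17
t 7.6 tcp [0.5679 0.1442 0.194 ] yaz 30.0 xax [-8.e-04 -0.e+00 -1.e+00] q [ 0.058  0.52   1.571  0.     1.051 -0.466] F [ 0.1  0.1 -6.5] gap 0.0145
tool shift (no turn first) [-0.006   0.0029 -0.0001]
turn about tool x (rad) 0.0001 q6 -0.466
tool shift after turn [-0.006   0.0029 -0.0001]
```

View pics/w5.png

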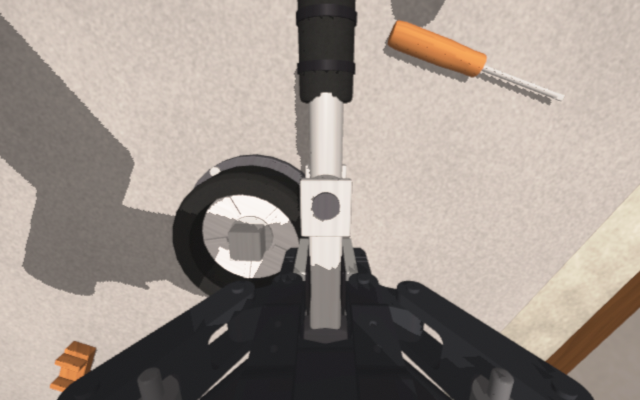

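The bolt head shows at about (248,243), with its sides roughly parallel to the image axes. I'll enlarge it.

Run:
```python
from h import *
s=np.load("pics/w5.npy",allow_pickle=True).item()
a=s["image"][205:285,200:300].astype(float)
a=np.clip(255*(a/255)**0.9,0,255).astype(np.uint8)
cv2.imwrite("pics/w5c.png",cv2.resize(a,None,fx=7,fy=7,interpolation=cv2.INTER_CUBIC))
```

```text
(no output)
```

View pics/w5c.png

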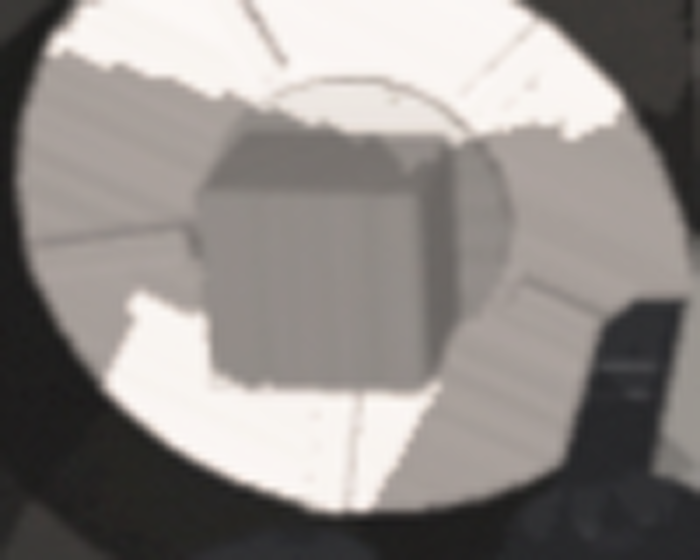

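Run:
```python
from h import *
s=np.load("pics/w5.npy",allow_pickle=True).item(); st=s["st"]; T=Twc(s,st)
M=R.from_quat(st["tool_rot"]).as_matrix(); p=np.array(st["tcp_pos"])
C=[(197,190),(413,190),(430,388),(213.5,388)]
P=np.array([p3(s,200+(x+.5)/7-.5,205+(y+.5)/7-.5,T,.07)for x,y in C])
tl=(P-p)@M
print("tool",tl.round(4)); print("world ctr",P.mean(0).round(4),"tool ctr",tl.mean(0).round(4))
for i in range(4):
    d=P[(i+1)%4]-P[i]; print(np.linalg.norm(d).round(4),np.degrees(np.arctan2(d[1],d[0])).round(1))
print("depth", p3(s,246,246,T))
def tp(u,v,r=2):
    f,cx,cy=K(s);u0,v0=int(round(u)),int(round(v)); d=np.median(s["range_z"][v0-r:v0+r+1,u0-r:u0+r+1])
    return (np.array(s["T_tool_cam"])@np.r_[(u-cx)/f*d,-(v-cy)/f*d,-d,1])[:3]
for n,u,v in[("pin",326,205.5),("bar1",326,245),("bar2",326,270),("bar3",325,300),("grip2",326,20)]: print(n,tp(u,v).round(4))
```

```text
tool [[ 0.124  -0.1013  0.0432]
 [ 0.124  -0.0694  0.0432]
 [ 0.124  -0.0692  0.076 ]
 [ 0.124  -0.1022  0.076 ]]
world ctr [0.5235 0.0499 0.07  ] tool ctr [ 0.124  -0.0855  0.0596]
0.0318 30.0
0.0328 -59.6
0.033 -150.0
0.0328 118.4
depth [0.52498063 0.05107999 0.07042683]
pin [-0.0305 -0.0004 -0.038 ]
bar1 [-0.0236 -0.0004 -0.0161]
bar2 [-0.0236 -0.0004 -0.0028]
bar3 [-0.0231 -0.0009  0.0146]
grip2 [-0.0121 -0.0005 -0.111 ]
```

Wrist and top estimates of the bolt agree within about 1.5 mm, and its azimuth is 30°. The head axis in the tool frame is z≈0.0595, y≈0. I'll shift over and stop just above the bolt.

```bash
python3 -m crank '[[0.0,0,-0.03,0,0],[0.0,0,-0.03,0,0],[0.0,0.02,-0.025,0,0],[0.0,0.03,0,0,0],[0.0,0.03,0,0,0]]'; python3 -m crank '[[0.0,0,0,0,0],[0.0,0,0,0,0]]'
python3 - <<'E'
from h import *
go([.5235-.0595*.5,.0499+.0595*.866,.108],30)
for n in("scene","top","wrist"):
    st=manip.sense();s=snapshot(n);cv2.imwrite(f"pics/{n}6.png",s["image"]);np.save(f"pics/{n}6.npy",{**s,"st":st},allow_pickle=True)
    if n=="scene": cv2.imwrite("pics/scene6c.png",cv2.resize(s["image"][140:260,260:400],None,fx=5,fy=5,interpolation=cv2.INTER_CUBIC))
    if n=="top": cv2.imwrite("pics/top6c.png",cv2.resize(s["image"][140:260,260:400],None,fx=5,fy=5,interpolation=cv2.INTER_CUBIC))
E
```

```text
t: 8.15
tcp_pos: [0.495, 0.1015, 0.1146]
tool_rot: [0.354, 0.611, -0.353, 0.613]
force: [1.3, -1.4, -8.1]
finger_gap: 0.17
t: 8.35
tcp_pos: [0.4949, 0.1018, 0.1145]
tool_rot: [0.354, 0.612, -0.354, 0.612]
force: [0.7, 0.9, -6.6]
finger_gap: 0.166
t 8.35 tcp [0.4949 0.1018 0.1145] yaz 29.98 xax [-4.e-04  0.e+00 -1.e+00] q [-0.019  0.552  1.836  0.     0.754 -0.542] F [ 0.7  0.9 -6.6] gap 0.0142
tool shift (no turn first) [ 0.0065 -0.0012 -0.0002]
turn about tool x (rad) -0.0004 q6 -0.542
tool shift after turn [ 0.0065 -0.0012 -0.0002]
```

View pics/scene6c.png

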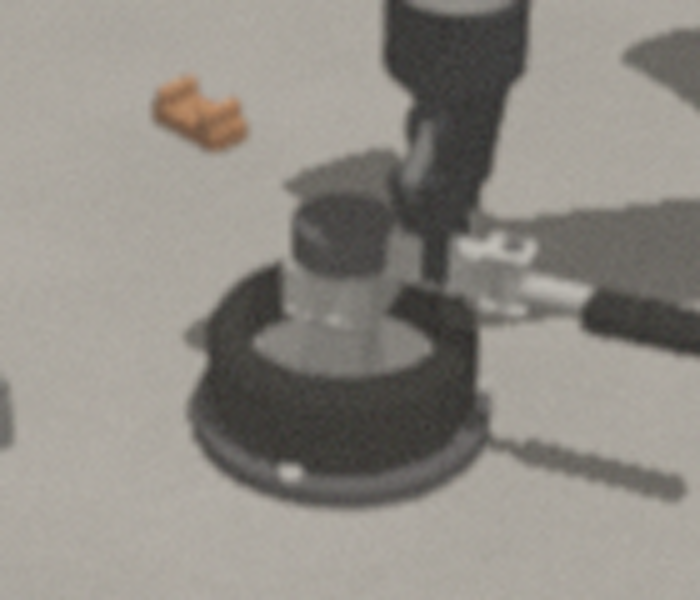

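View pics/top6c.png

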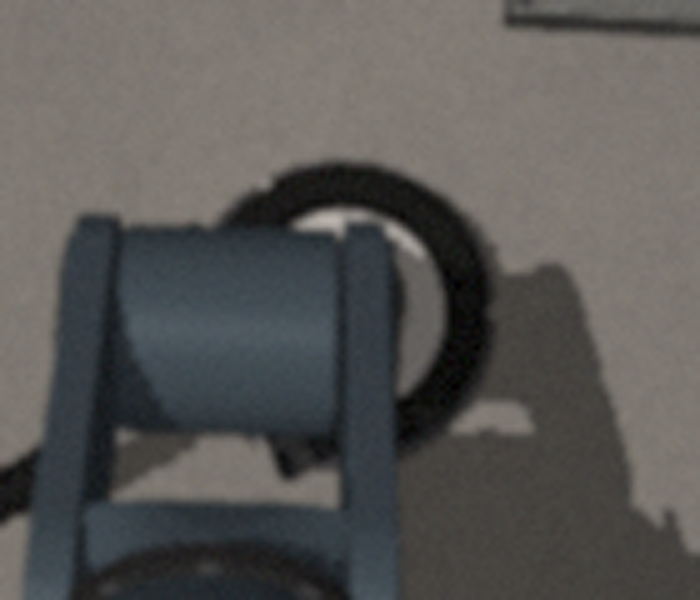

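View pics/wrist6.png

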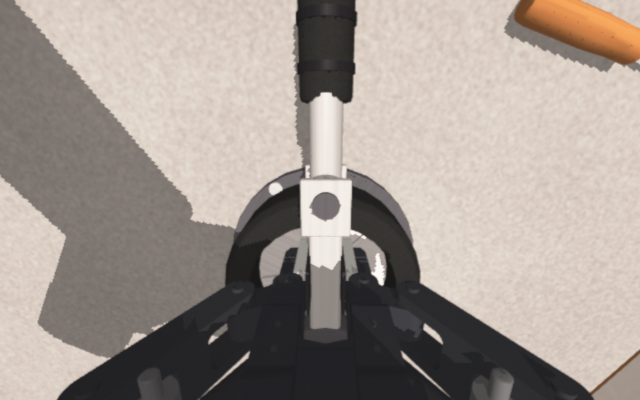

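In the scene crop the socket hangs directly over the bolt. In the wrist view the tyre's centre column (≈322.5) is about 1–1.5 mm to the -y side of the bar, which matches the computed residual. I'll correct by 1 mm and go down slowly.

```bash
python3 -m crank '[[0.0,0.005,-0.0012,0,0],[0.0,0.006,0,0,0],[0.0,0.004,0,0,0],[0.0,0.003,0,0,0],[0.0,0,0,0,0]]'
python3 - <<'E'
from h import *
go([.5235-.0595*.5,.0499+.0595*.866,.0766],30);print(manip.sense()["ft_torque"].round(3))
E
```

```text
t: 9.0
tcp_pos: [0.4932, 0.1012, 0.0957]
tool_rot: [0.354, 0.613, -0.354, 0.612]
force: [-0.9, -0.7, -7.4]
finger_gap: 0.166
t 9.0 tcp [0.4932 0.1012 0.0957] yaz 29.97 xax [-0.0012 -0.     -1.    ] q [-0.02   0.584  1.852 -0.     0.707 -0.543] F [-0.9 -0.7 -7.4] gap 0.0142
tool shift (no turn first) [0.0191 0.0006 0.0001]
turn about tool x (rad) -0.0006 q6 -0.543
tool shift after turn [0.0191 0.0006 0.0001]
[0.064 0.066 0.027]
```

```bash
python3 -m crank '[[0.0,0.002,0,0,0],[0.0,0.002,0,0,0],[0.0,0,0,0,0]]'
python3 - <<'E'
from h import *
go([.5235-.0595*.5,.0499+.0595*.866,.0766],30);print(manip.sense()["ft_torque"].round(3))
E
```

```text
t: 9.3
tcp_pos: [0.4934, 0.1012, 0.0921]
tool_rot: [0.354, 0.612, -0.354, 0.612]
force: [-1.3, -0.3, -7.7]
finger_gap: 0.17
t 9.3 tcp [0.4934 0.1012 0.0921] yaz 29.96 xax [-5.e-04  0.e+00 -1.e+00] q [-0.02   0.591  1.854  0.     0.697 -0.543] F [-1.3 -0.3 -7.7] gap 0.0145
tool shift (no turn first) [ 0.0155  0.0004 -0.    ]
turn about tool x (rad) -0.0006 q6 -0.543
tool shift after turn [ 0.0155  0.0004 -0.    ]
[ 0.061  0.043 -0.033]
```

Nothing is touching yet: the mouth is at about 61.5 mm, past the flare. I'll carry on.

```bash
python3 -m crank '[[0.0,0.002,0,0,0],[0.0,0.002,0,0,0],[0.0,0,0,0,0]]';python3 -m crank '[[0.0,0.002,0,0,0],[0.0,0.002,0,0,0],[0.0,0,0,0,0]]'
python3 - <<'E'
from h import *
go([.5235-.0595*.5,.0499+.0595*.866,.0766],30);print(manip.sense()["ft_torque"].round(3))
E
```

```text
t: 9.6
tcp_pos: [0.4934, 0.1012, 0.0881]
tool_rot: [0.354, 0.612, -0.354, 0.612]
force: [-0.0, 0.2, -6.3]
finger_gap: 0.17
t: 9.9
tcp_pos: [0.4935, 0.1012, 0.084]
tool_rot: [0.354, 0.612, -0.354, 0.612]
force: [-0.1, 0.9, -7.4]
finger_gap: 0.166
t 9.9 tcp [0.4935 0.1012 0.084 ] yaz 29.96 xax [-4.e-04  0.e+00 -1.e+00] q [-0.02   0.606  1.858 -0.     0.678 -0.543] F [-0.1  0.9 -7.4] gap 0.0142
tool shift (no turn first) [ 0.0074  0.0004 -0.    ]
turn about tool x (rad) -0.0006 q6 -0.543
tool shift after turn [ 0.0074  0.0004 -0.    ]
[ 0.062  0.05  -0.044]
```

```bash
python3 -m crank '[[0.0,0.002,0,0,0],[0.0,0.002,0,0,0],[0.0,0,0,0,0]]';python3 -m crank '[[0.0,0.002,0,0,0],[0.0,0.001,0,0,0],[0.0,0,0,0,0]]'
python3 - <<'E'
from h import *
go([.5235-.0595*.5,.0499+.0595*.866,.0766],30);print(manip.sense()["ft_torque"].round(3))
E
```

```text
t: 10.2
tcp_pos: [0.4935, 0.1012, 0.08]
tool_rot: [0.354, 0.612, -0.354, 0.612]
force: [0.5, 0.5, -7.3]
finger_gap: 0.168
t: 10.5
tcp_pos: [0.4935, 0.1012, 0.0771]
tool_rot: [0.354, 0.612, -0.354, 0.612]
force: [1.0, 0.1, -7.4]
finger_gap: 0.169
t 10.5 tcp [0.4935 0.1012 0.0771] yaz 29.96 xax [-3.e-04  0.e+00 -1.e+00] q [-0.02   0.619  1.862 -0.     0.661 -0.543] F [ 1.   0.1 -7.4] gap 0.0144
tool shift (no turn first) [ 0.0005  0.0004 -0.    ]
turn about tool x (rad) -0.0006 q6 -0.543
tool shift after turn [ 0.0005  0.0004 -0.    ]
[ 0.051 -0.048  0.019]
```

```bash
python3 -m crank '[[0.0,0.001,0,0,0],[0.0,0,0,0,0]]';python3 -m crank '[[0.0,0.001,0,0,0],[0.0,0,0,0,0]]'; python3 -m crank '[[0.0,0.001,0,0,0],[0.0,0,0,0,0]]'
```

```text
t: 10.7
tcp_pos: [0.4936, 0.1013, 0.0766]
tool_rot: [0.354, 0.612, -0.354, 0.612]
force: [-0.4, 0.6, -3.2]
finger_gap: 0.163
t: 10.9
tcp_pos: [0.4936, 0.1014, 0.0763]
tool_rot: [0.354, 0.612, -0.354, 0.613]
force: [-2.3, 0.5, 4.2]
finger_gap: 0.167
t: 11.1
tcp_pos: [0.4936, 0.1015, 0.076]
tool_rot: [0.354, 0.612, -0.353, 0.613]
force: [-3.4, 2.1, 9.9]
finger_gap: 0.169
```

Firm seating contact came at TCP z=0.0766, exactly the height expected for fully down. I'll release and back away.

```bash
python3 -m crank '[[0.05,-0.001,0,0,0],[0.05,0,0,0,0],[0.05,0,0,0,0],[0.05,0,0,0,0]]';python3 -m crank '[[0.05,-0.02,0,0,0],[0.05,-0.04,0,0,0],[0.05,-0.04,0,0,0],[0.05,-0.02,0,0,0],[0.05,0,0,0,0]]'
python3 - <<'E'
from h import *
go([.5235-.0595*.5,.0499+.0595*.866,.0766],30)
for n in("scene","wrist"):
    st=manip.sense();s=snapshot(n);cv2.imwrite(f"pics/{n}7.png",s["image"]);np.save(f"pics/{n}7.npy",{**s,"st":st},allow_pickle=True)
    if n=="scene": cv2.imwrite("pics/scene7c.png",cv2.resize(s["image"][140:260,260:400],None,fx=5,fy=5,interpolation=cv2.INTER_CUBIC))
E
```

```text
t: 11.5
tcp_pos: [0.4939, 0.1011, 0.0753]
tool_rot: [0.354, 0.612, -0.354, 0.612]
force: [-0.0, -0.2, -0.6]
finger_gap: 0.585
t: 12.0
tcp_pos: [0.4959, 0.1012, 0.1983]
tool_rot: [0.355, 0.61, -0.352, 0.615]
force: [0.6, -0.3, -0.5]
finger_gap: 0.581
t 12.0 tcp [0.4959 0.1012 0.1983] yaz 29.97 xax [ 7.6e-03 -2.0e-04 -1.0e+00] q [-0.02   0.413  1.768 -0.     0.953 -0.543] F [ 0.6 -0.3 -0.5] gap 0.0496
tool shift (no turn first) [ 0.1217 -0.0025 -0.0017]
turn about tool x (rad) -0.0005 q6 -0.543
tool shift after turn [ 0.1217 -0.0025 -0.0017]
```

View pics/scene7c.png

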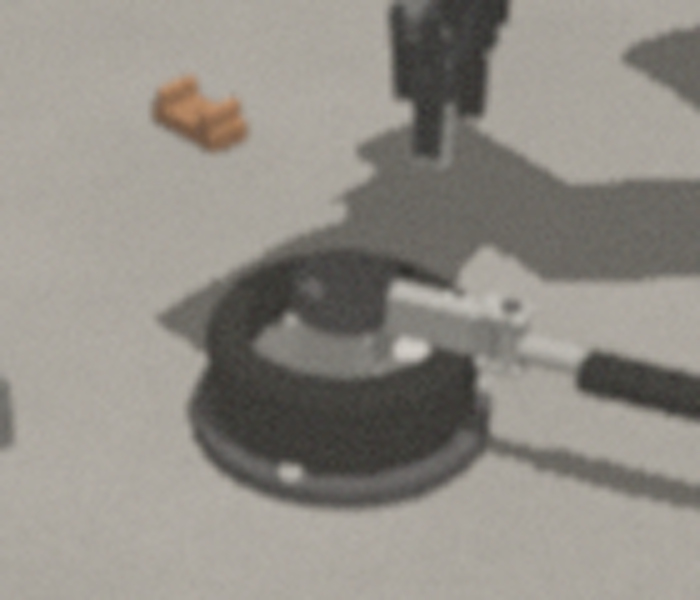

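View pics/wrist7.png

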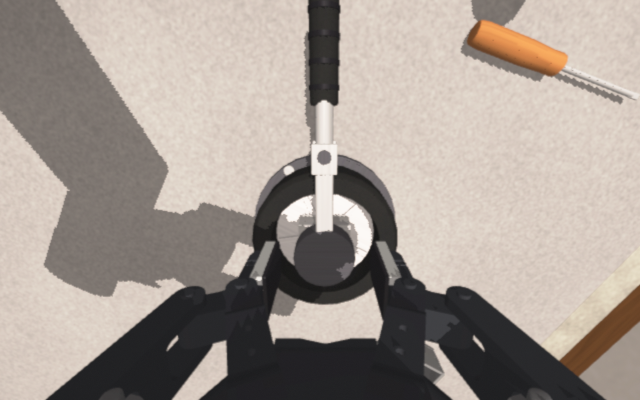

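The wrench sits level, with its head in the recess and the bar across the tyre. In the wrist view the head is at (324,255), the pin at (324,157), and the grip spans rows 0–104. Next I'll check heights and directions.

```bash
python3 -m crank '[[0.05,0,0,0,0]]'
cat >> h.py <<'E'
def measure(name):
    st=manip.sense();s=snapshot("wrist");cv2.imwrite(f"pics/{name}.png",s["image"]);np.save(f"pics/{name}.npy",{**s,"st":st},allow_pickle=True)
    return s,st,Twc(s,st)
E
python3 - <<'E'
from h import *
s,st,T=measure("w8")
for n,u,v in[("head",326,250),("bar",324,205),("grip1",324,95),("grip2",324,40)]:
    print(n,p3(s,u,v,T).round(4))
for n,u,v,z in[("pin",324,157,.106),("grip1",324,95,.089),("grip2",324,40,.089)]: 
    p=p3(s,u,v,T,z); d=p-[.523,.0497,0]; print(n,p.round(4),"r",np.hypot(*d[:2]).round(4),"az",np.degrees(np.arctan2(d[1],d[0])).round(2))
g=[.523+.19*np.cos(np.radians(120)),.0497+.19*np.sin(np.radians(120)),.055]
go(g,30)
a=s["image"][0:300,240:400];cv2.imwrite("pics/w8c.png",cv2.resize(a,None,fx=2,fy=2,interpolation=cv2.INTER_CUBIC))
E
```

```text
t: 12.2
tcp_pos: [0.4926, 0.1012, 0.1941]
tool_rot: [0.353, 0.613, -0.354, 0.611]
force: [0.2, 0.0, 0.6]
finger_gap: 0.586
head [0.5161 0.0598 0.1012]
bar [0.4925 0.0973 0.1015]
grip1 [0.4466 0.1768 0.0865]
grip2 [0.4261 0.2126 0.0848]
pin [0.471  0.1346 0.106 ] r 0.0996 az 121.47
grip1 [0.4467 0.1767 0.089 ] r 0.1482 az 120.99
grip2 [0.4265 0.2118 0.089 ] r 0.1887 az 120.76
t 12.25 tcp [0.4925 0.1012 0.1939] yaz 29.96 xax [-0.0033  0.     -1.    ] q [-0.02   0.419  1.773 -0.     0.953 -0.543] F [ 0.3 -0.1 -0.1] gap 0.0499
tool shift (no turn first) [ 0.1391  0.0009 -0.13  ]
turn about tool x (rad) -0.0007 q6 -0.543
tool shift after turn [ 0.1391  0.001  -0.13  ]
```

View pics/w8c.png

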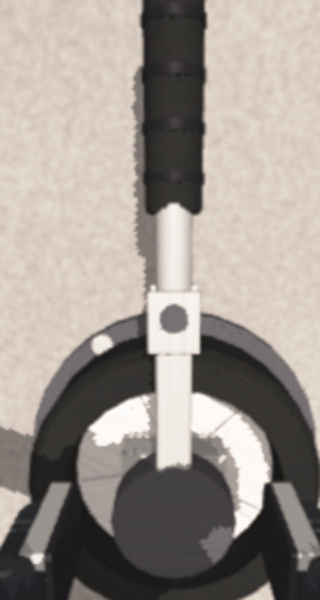

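Heights match: head top is 0.1012 against 0.101 expected. The grip hangs 2–3 mm low because the bar rests on the tyre, which is natural slack. I'll straddle the grip at r≈190 mm with open fingers.

```bash
python3 -m crank '[[0.05,0,0,-0.04,0],[0.05,0,0,-0.045,0],[0.05,0,0,-0.045,0],[0.05,0,0,0,0],[0.05,0,0,0,0]]'
python3 - <<'E'
from h import *
s,st,T=measure("w9")
go([.4265,.2118,.055],30)
E
```

```text
t: 12.75
tcp_pos: [0.4276, 0.2144, 0.1943]
tool_rot: [0.352, 0.613, -0.353, 0.612]
force: [-0.1, 0.2, -0.1]
finger_gap: 0.584
t 12.8 tcp [0.4285 0.2138 0.1945] yaz 30.03 xax [-1.1e-03 -7.0e-04 -1.0e+00] q [ 2.29e-01  3.88e-01  1.83e+00 -1.00e-03  9.25e-01 -2.95e-01] F [-0.2 -0.2  0.5] gap 0.0497
tool shift (no turn first) [ 0.1395 -0.0025  0.0007]
turn about tool x (rad) 0.0005 q6 -0.295
tool shift after turn [ 0.1395 -0.0025  0.0007]
```

View pics/w9.png

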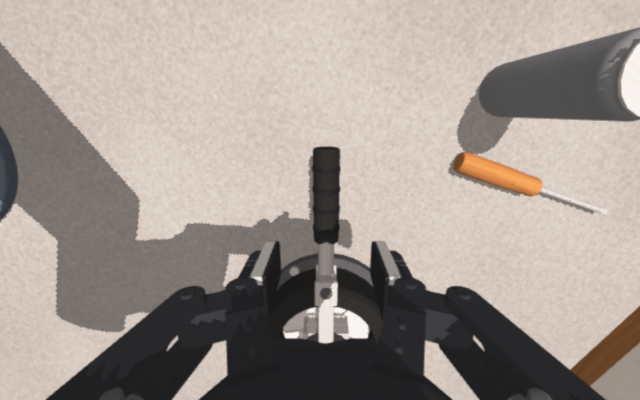

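The grip is at x≈326, centred between the pads, and the way down is clear. Descending.

```bash
python3 -m crank '[[0.05,0.04,0,0,0],[0.05,0.04,0,0,0],[0.05,0.03,0,0,0],[0.05,0.02,0,0,0],[0.05,0.01,0,0,0]]'; python3 -m crank '[[0.05,0,0,0,0],[0.05,0,0,0,0]]'
python3 - <<'E'
from h import *
s,st,T=measure("w10")
go([.428,.214,.054],30)
E
```

```text
t: 13.3
tcp_pos: [0.4287, 0.2123, 0.0531]
tool_rot: [0.354, 0.613, -0.355, 0.611]
force: [-1.2, 0.6, 0.2]
finger_gap: 0.582
t: 13.5
tcp_pos: [0.4295, 0.2134, 0.0556]
tool_rot: [0.354, 0.612, -0.354, 0.612]
force: [-0.4, -0.9, 0.4]
finger_gap: 0.588
t 13.55 tcp [0.4297 0.2136 0.056 ] yaz 29.92 xax [ 1.8e-03  4.0e-04 -1.0e+00] q [ 0.228  0.643  1.933 -0.     0.564 -0.294] F [ 0.4 -0.3  0.2] gap 0.0502
tool shift (no turn first) [ 0.002  -0.0013 -0.0012]
turn about tool x (rad) -0.0014 q6 -0.294
tool shift after turn [ 0.002  -0.0013 -0.0012]
```

View pics/w10.png

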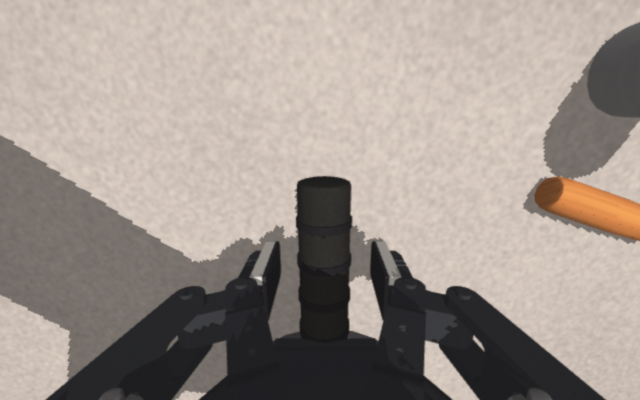

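Now the swing: along the arc with +ty and +yaw at r=0.19. First I'll cover the free 12 mm plus part of the minimum 0.3 rad.

```bash
cat >> h.py <<'E'
def arc():
    st,p,M=pose(); d=p-np.array([.523,.0497,0])
    print("t",round(st["t"],2),"tcp az",np.degrees(np.arctan2(d[1],d[0])).round(2),"r",np.hypot(*d[:2]).round(4),"z",p[2].round(4),"yaz",np.degrees(np.arctan2(M[1,1],M[0,1])).round(2),"Ftool",(M.T@np.array(st["force"])).round(2))
E
python3 -m crank '[[0.05,0,0.005,0,0.026],[0.05,0,0.006,0,0.03],[0.05,0,0.006,0,0.03],[0.05,0,0.006,0,0.03],[0.05,0,0,0,0]]'; python3 -c 'from h import *;arc()'
python3 -m crank '[[0.05,0,0.006,0,0.03],[0.05,0,0.006,0,0.03],[0.05,0,0.006,0,0.03],[0.05,0,0,0,0]]'; python3 -c 'from h import *;arc()
measure("w11")'
```

```text
t: 14.05
tcp_pos: [0.4505, 0.2251, 0.0563]
tool_rot: [0.39, 0.59, -0.388, 0.591]
force: [0.0, 0.3, 1.1]
finger_gap: 0.587
t 14.05 tcp az 112.46 r 0.1898 z 0.0563 yaz 23.3 Ftool [-1.06  0.17 -0.31]
t: 14.45
tcp_pos: [0.4664, 0.2313, 0.0559]
tool_rot: [0.415, 0.572, -0.414, 0.573]
force: [-1.4, -0.8, 0.1]
finger_gap: 0.586
t 14.45 tcp az 107.3 r 0.1902 z 0.0559 yaz 18.18 Ftool [-0.12 -1.53  0.3 ]
```

View pics/w11.png

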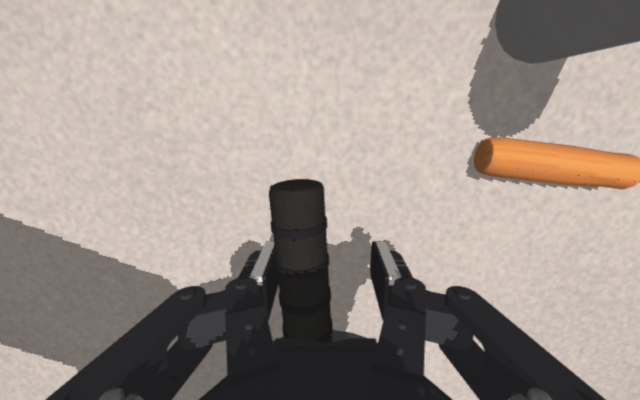

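The pad has made contact, with about -1.5 N along tool y, and the wrench has turned roughly 0.16 rad. Continuing in small bites.

```bash
python3 -m crank '[[0.05,0,0.005,0,0.026],[0.05,0,0.005,0,0.026],[0.05,0,0.005,0,0.026],[0.05,0,0,0,0]]'; python3 -c 'from h import *;arc()'
python3 -m crank '[[0.05,0,0.004,0,0.021],[0.05,0,0.002,0,0.01],[0.05,0,0,0,0]]'; python3 -c 'from h import *;arc()'
```

```text
t: 14.9
tcp_pos: [0.4813, 0.2357, 0.0554]
tool_rot: [0.438, 0.556, -0.437, 0.556]
force: [-0.3, -0.5, 0.9]
finger_gap: 0.584
t 14.9 tcp az 102.64 r 0.1907 z 0.0554 yaz 13.63 Ftool [-0.92 -0.4   0.44]
t: 15.2
tcp_pos: [0.4864, 0.2369, 0.0553]
tool_rot: [0.446, 0.549, -0.445, 0.549]
force: [-0.7, -0.9, 0.9]
finger_gap: 0.582
t 15.2 tcp az 101.06 r 0.1907 z 0.0553 yaz 11.89 Ftool [-0.94 -0.91  0.71]
```

```bash
for i in 1; do
python3 -m crank '[[0.05,0,0.003,0,0.016],[0.05,0,0,0,0]]'; python3 -c 'from h import *;arc()'
python3 -m crank '[[0.05,0,0.003,0,0.016],[0.05,0,0,0,0]]'; python3 -c 'from h import *;arc()'; done
```

```text
t: 15.4
tcp_pos: [0.4894, 0.2375, 0.0553]
tool_rot: [0.45, 0.545, -0.45, 0.546]
force: [-1.2, -1.0, 0.6]
finger_gap: 0.585
t 15.4 tcp az 100.15 r 0.1908 z 0.0553 yaz 10.96 Ftool [-0.62 -1.36  0.72]
t: 15.6
tcp_pos: [0.4924, 0.2381, 0.0553]
tool_rot: [0.455, 0.542, -0.454, 0.542]
force: [-1.3, -0.1, -0.3]
finger_gap: 0.586
t 15.6 tcp az 99.22 r 0.1908 z 0.0553 yaz 10.04 Ftool [ 0.28 -1.29 -0.17]
```

```bash
python3 -m crank '[[0.05,0,0.003,0,0.016],[0.05,0,0,0,0]]'; python3 -c 'from h import *;arc()'
python3 -m crank '[[0.05,0,0.003,0,0.016],[0.05,0,0,0,0]]'; python3 -c 'from h import *;arc()'
```

```text
t: 15.8
tcp_pos: [0.4954, 0.2386, 0.0553]
tool_rot: [0.459, 0.538, -0.458, 0.538]
force: [-1.1, -0.6, 0.3]
finger_gap: 0.583
t 15.8 tcp az 98.31 r 0.1909 z 0.0553 yaz 9.13 Ftool [-0.29 -1.21  0.38]
t: 16.0
tcp_pos: [0.4984, 0.2391, 0.0554]
tool_rot: [0.463, 0.534, -0.463, 0.535]
force: [-0.8, -0.3, 0.2]
finger_gap: 0.588
t 16.0 tcp az 97.4 r 0.191 z 0.0554 yaz 8.21 Ftool [-0.22 -0.88  0.2 ]
```

```bash
python3 -m crank '[[0.05,0,0.003,0,0.016],[0.05,0,0,0,0]]'; python3 -c 'from h import *;arc()'
```

```text
t: 16.2
tcp_pos: [0.5014, 0.2395, 0.0554]
tool_rot: [0.467, 0.531, -0.467, 0.531]
force: [-0.9, -1.6, 0.5]
finger_gap: 0.585
t 16.2 tcp az 96.5 r 0.191 z 0.0554 yaz 7.3 Ftool [-0.53 -1.12  1.49]
```

```bash
python3 -m crank '[[0.05,0,0.003,0,0.016],[0.05,0,0,0,0]]'; python3 -c 'from h import *;arc()'
python3 -m crank '[[0.05,0,0.003,0,0.016],[0.05,0,0,0,0]]'; python3 -c 'from h import *;arc()'
```

```text
t: 16.4
tcp_pos: [0.5043, 0.2399, 0.0553]
tool_rot: [0.472, 0.527, -0.471, 0.527]
force: [-0.8, -0.6, -0.1]
finger_gap: 0.581
t 16.4 tcp az 95.61 r 0.1911 z 0.0553 yaz 6.38 Ftool [ 0.08 -0.91  0.5 ]
t: 16.6
tcp_pos: [0.5073, 0.2402, 0.0554]
tool_rot: [0.476, 0.523, -0.475, 0.523]
force: [-1.6, -0.6, 0.4]
finger_gap: 0.584
t 16.6 tcp az 94.71 r 0.1911 z 0.0554 yaz 5.46 Ftool [-0.4  -1.65  0.47]
```

```bash
python3 -m crank '[[0.05,0,0.003,0,0.016],[0.05,0,0,0,0]]'; python3 -c 'from h import *;arc()'
python3 -m crank '[[0.05,0,0.003,0,0.016],[0.05,0,0,0,0]]'; python3 -c 'from h import *;arc()'
```

```text
t: 16.8
tcp_pos: [0.5103, 0.2405, 0.0553]
tool_rot: [0.48, 0.519, -0.48, 0.52]
force: [-1.3, -0.6, -0.8]
finger_gap: 0.587
t 16.8 tcp az 93.81 r 0.1912 z 0.0553 yaz 4.55 Ftool [ 0.76 -1.36  0.54]
t: 17.0
tcp_pos: [0.5133, 0.2407, 0.0554]
tool_rot: [0.484, 0.515, -0.484, 0.516]
force: [-0.4, -1.1, -0.4]
finger_gap: 0.585
t 17.0 tcp az 92.91 r 0.1912 z 0.0554 yaz 3.63 Ftool [ 0.44 -0.43  1.08]
```

```bash
python3 -m crank '[[0.05,0,0.003,0,0.016],[0.05,0,0,0,0]]'; python3 -c 'from h import *;arc()'
python3 -m crank '[[0.05,0,0.003,0,0.016],[0.05,0,0,0,0]]'; python3 -c 'from h import *;arc()
measure("w12")'
```

```text
t: 17.2
tcp_pos: [0.5163, 0.2409, 0.0554]
tool_rot: [0.488, 0.512, -0.488, 0.512]
force: [-1.1, -1.1, -0.3]
finger_gap: 0.587
t 17.2 tcp az 92.02 r 0.1913 z 0.0554 yaz 2.72 Ftool [ 0.33 -1.11  1.06]
t: 17.4
tcp_pos: [0.5193, 0.241, 0.0554]
tool_rot: [0.492, 0.508, -0.492, 0.508]
force: [-1.8, -0.4, 0.2]
finger_gap: 0.588
t 17.4 tcp az 91.12 r 0.1914 z 0.0554 yaz 1.8 Ftool [-0.15 -1.78  0.31]
```

View pics/w12.png

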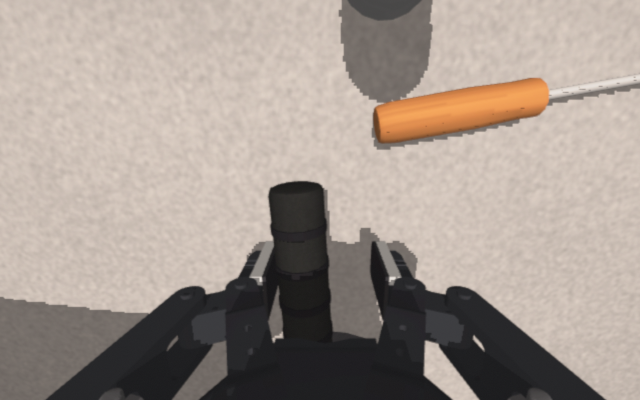

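The grip holds the same attitude against the pad, so there's no fold yet and the bolt has turned about 0.44 rad. Continuing.

```bash
python3 -m crank '[[0.05,0,0.003,0,0.016],[0.05,0,0,0,0]]'; python3 -c 'from h import *;arc()'
python3 -m crank '[[0.05,0,0.003,0,0.016],[0.05,0,0,0,0]]'; python3 -c 'from h import *;arc()'
```

```text
t: 17.65
tcp_pos: [0.5222, 0.2411, 0.0554]
tool_rot: [0.496, 0.504, -0.496, 0.504]
force: [-0.5, -1.0, 0.1]
finger_gap: 0.589
t 17.65 tcp az 90.24 r 0.1914 z 0.0554 yaz 0.88 Ftool [-0.08 -0.5   0.97]
t: 17.85
tcp_pos: [0.5252, 0.2411, 0.0554]
tool_rot: [0.5, 0.5, -0.5, 0.5]
force: [-1.0, -0.1, 0.4]
finger_gap: 0.586
t 17.85 tcp az 89.34 r 0.1915 z 0.0554 yaz -0.04 Ftool [-0.43 -0.97  0.11]
```

```bash
python3 -m crank '[[0.05,0,0.003,0,0.016],[0.05,0,0,0,0]]'; python3 -c 'from h import *;arc()'
```

```text
t: 18.05
tcp_pos: [0.5283, 0.2411, 0.0554]
tool_rot: [0.504, 0.496, -0.504, 0.496]
force: [-0.7, -0.2, 0.2]
finger_gap: 0.585
t 18.05 tcp az 88.43 r 0.1915 z 0.0554 yaz -0.95 Ftool [-0.24 -0.74  0.23]
```

```bash
python3 -m crank '[[0.05,0,0.003,0,0.016],[0.05,0,0,0,0]]'; python3 -c 'from h import *;arc()'
python3 -m crank '[[0.05,0,0.003,0,0.016],[0.05,0,0,0,0]]'; python3 -c 'from h import *;arc()'
```

```text
t: 18.25
tcp_pos: [0.5313, 0.2411, 0.0554]
tool_rot: [0.508, 0.492, -0.508, 0.492]
force: [-1.2, 0.2, 0.3]
finger_gap: 0.583
t 18.25 tcp az 87.53 r 0.1916 z 0.0554 yaz -1.87 Ftool [-0.31 -1.18 -0.15]
t: 18.45
tcp_pos: [0.5343, 0.241, 0.0554]
tool_rot: [0.512, 0.488, -0.512, 0.488]
force: [-1.1, 0.1, -0.6]
finger_gap: 0.585
t 18.45 tcp az 86.63 r 0.1916 z 0.0554 yaz -2.79 Ftool [ 0.6  -1.07 -0.01]
```

```bash
python3 -m crank '[[0.05,0,0.003,0,0.016],[0.05,0,0,0,0]]'; python3 -c 'from h import *;arc()'
```

```text
t: 18.65
tcp_pos: [0.5372, 0.2408, 0.0554]
tool_rot: [0.516, 0.483, -0.516, 0.484]
force: [-1.0, -0.6, 0.7]
finger_gap: 0.584
t 18.65 tcp az 85.74 r 0.1917 z 0.0554 yaz -3.7 Ftool [-0.7  -0.95  0.65]
```

Socket play of up to ±0.07 rad adds to the wrench angle, so the stop may still lie ahead. Continuing.

```bash
python3 -m crank '[[0.05,0,0.003,0,0.016],[0.05,0,0,0,0]]'; python3 -c 'from h import *;arc()'
python3 -m crank '[[0.05,0,0.003,0,0.016],[0.05,0,0,0,0]]'; python3 -c 'from h import *;arc()'
```

```text
t: 18.85
tcp_pos: [0.5402, 0.2407, 0.0554]
tool_rot: [0.52, 0.479, -0.519, 0.48]
force: [-0.6, -0.3, -0.3]
finger_gap: 0.589
t 18.85 tcp az 84.84 r 0.1917 z 0.0554 yaz -4.62 Ftool [ 0.33 -0.56  0.31]
t: 19.05
tcp_pos: [0.5432, 0.2404, 0.0554]
tool_rot: [0.524, 0.475, -0.523, 0.475]
force: [-0.8, -0.7, 0.3]
finger_gap: 0.587
t 19.05 tcp az 83.94 r 0.1917 z 0.0554 yaz -5.54 Ftool [-0.29 -0.71  0.75]
```

```bash
python3 -m crank '[[0.05,0,0.003,0,0.016],[0.05,0,0,0,0]]'; python3 -c 'from h import *;arc()'
```

```text
t: 19.25
tcp_pos: [0.5462, 0.2401, 0.0554]
tool_rot: [0.528, 0.471, -0.527, 0.471]
force: [-0.5, -1.5, 0.3]
finger_gap: 0.586
t 19.25 tcp az 83.05 r 0.1918 z 0.0554 yaz -6.45 Ftool [-0.27 -0.32  1.5 ]
```

That's 0.58 rad of wrench travel with no rise in force, so I'll look before going on.

Run:
```python
from h import *
s=snapshot("scene");cv2.imwrite("pics/scene13c.png",cv2.resize(s["image"][150:260,270:430],None,fx=5,fy=5,interpolation=cv2.INTER_CUBIC))
measure("w13")
```

```text
(no output)
```

View pics/scene13c.png

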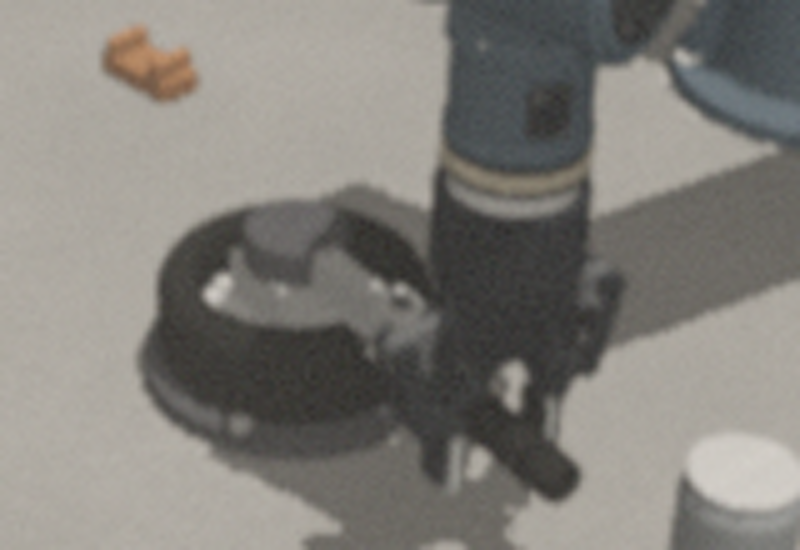

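View pics/w13.png

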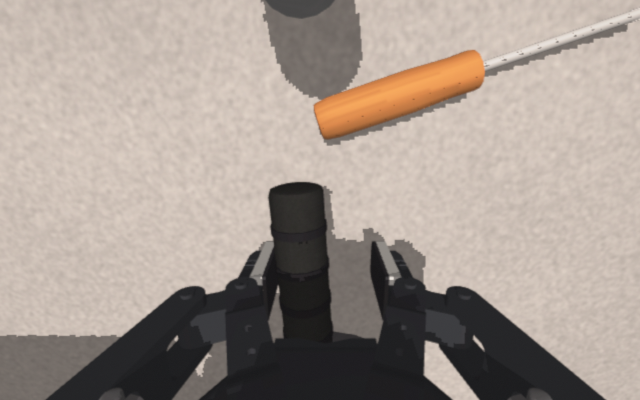

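The head is still down in the recess and the handle straight, so it's simply not tight yet. Continuing in 3 mm bites.

```bash
python3 -m crank '[[0.05,0,0.003,0,0.016],[0.05,0,0,0,0]]'; python3 -c 'from h import *;arc()'
python3 -m crank '[[0.05,0,0.003,0,0.016],[0.05,0,0,0,0]]'; python3 -c 'from h import *;arc()'
```

```text
t: 19.55
tcp_pos: [0.5491, 0.2398, 0.0553]
tool_rot: [0.531, 0.467, -0.531, 0.467]
force: [-1.4, 0.1, 0.0]
finger_gap: 0.586
t 19.55 tcp az 82.2 r 0.1919 z 0.0553 yaz -7.37 Ftool [-0.05 -1.44  0.1 ]
t: 19.75
tcp_pos: [0.5521, 0.2394, 0.0554]
tool_rot: [0.535, 0.462, -0.535, 0.463]
force: [-0.9, -0.7, 0.0]
finger_gap: 0.584
t 19.75 tcp az 81.27 r 0.1919 z 0.0554 yaz -8.29 Ftool [-0.02 -0.8   0.85]
```

```bash
python3 -m crank '[[0.05,0,0.003,0,0.016],[0.05,0,0,0,0]]'; python3 -c 'from h import *;arc()'
```

```text
t: 19.95
tcp_pos: [0.5551, 0.2389, 0.0554]
tool_rot: [0.539, 0.458, -0.538, 0.458]
force: [-2.2, -0.3, -0.2]
finger_gap: 0.585
t 19.95 tcp az 80.37 r 0.1919 z 0.0554 yaz -9.2 Ftool [ 0.22 -2.1   0.6 ]
```

```bash
python3 -m crank '[[0.05,0,0.002,0,0.010],[0.05,0,0,0,0]]'; python3 -c 'from h import *;arc()'
```

```text
t: 20.15
tcp_pos: [0.5568, 0.2386, 0.0553]
tool_rot: [0.541, 0.456, -0.541, 0.456]
force: [-0.2, -0.3, 0.0]
finger_gap: 0.589
t 20.15 tcp az 79.85 r 0.1919 z 0.0553 yaz -9.76 Ftool [-0.01 -0.16  0.33]
```

```bash
python3 -m crank '[[0.05,0,0.002,0,0.010],[0.05,0,0,0,0]]'; python3 -c 'from h import *;arc()'
```

```text
t: 20.35
tcp_pos: [0.5586, 0.2382, 0.0553]
tool_rot: [-0.543, -0.453, 0.543, -0.453]
force: [-1.9, -0.1, 0.7]
finger_gap: 0.585
t 20.35 tcp az 79.3 r 0.1919 z 0.0553 yaz -10.34 Ftool [-0.68 -1.89  0.45]
```

That's at the edge of the possible range. I'll measure the grip's actual line before pushing on.

Run:
```python
from h import *
s,st,T=measure("w14");arc()
g=cv2.cvtColor(s["image"],cv2.COLOR_BGR2GRAY)
for v in (195,215,250,285,320):
    print(v,g[v,262:340:3])
for u,v in [(297,195),(299,230),(303,270),(306,310)]: print(p3(s,u,v,T).round(4))
a=s["image"][160:360,230:420];cv2.imwrite("pics/w14c.png",cv2.convertScaleAbs(cv2.resize(a,None,fx=3,fy=3,interpolation=cv2.INTER_CUBIC),alpha=1.8,beta=10))
```

```text
t 20.4 tcp az 79.31 r 0.1919 z 0.0553 yaz -10.32 Ftool [-0.77 -1.    0.49]
195 [199 195  96  37  41  45  44  45  42  45  46  48  48  49  48  47  43  42
  39  36  39 116 116 116 191 199]
215 [195 199 195  44  41  43  43  47  47  47  49  48  49  49  48  44  43  43
  40  37  32  96 116 116 160 199]
250 [144 139 139 114  33  38  41  43  45  48  49  47  48  46  47  45  43  43
  41  37  36  33 110 111 113 117]
285 [ 62  33  24  23  24  60  25  27  28  27  29  29  29  29  28  29  29  29
  28  28  26  26  46 110 113 112]
320 [ 39  39  75 113 112 112 110  41  28  27  27  29  29  28  28  30  29  29
  31  28  27  26  25  67 114 115]
[0.5543 0.2813 0.0836]
[0.5519 0.2656 0.0842]
[0.5496 0.2458 0.0843]
[0.5466 0.2242 0.0846]
```

View pics/w14c.png

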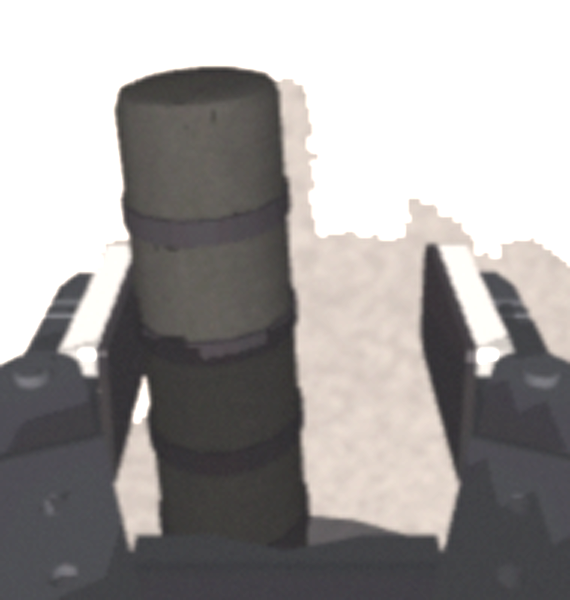

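The grip line is straight from the bolt at an azimuth of 82.3°, so there's no fold. I'll continue with 2 mm bites.

```bash
python3 -m crank '[[0.05,0,0.002,0,0.010],[0.05,0,0,0,0]]'; python3 -c 'from h import *;arc()'
```

```text
t: 20.6
tcp_pos: [0.5598, 0.2379, 0.0552]
tool_rot: [-0.545, -0.451, 0.546, -0.45]
force: [-3.1, 0.2, 0.8]
finger_gap: 0.585
t 20.6 tcp az 78.94 r 0.1918 z 0.0552 yaz -10.91 Ftool [-0.82 -3.12  0.43]
```

```bash
python3 -m crank '[[0.05,0,0.002,0,0.010],[0.05,0,0,0,0]]'; python3 -c 'from h import *;arc()'
```

```text
t: 20.8
tcp_pos: [0.5607, 0.2376, 0.055]
tool_rot: [-0.546, -0.448, 0.549, -0.447]
force: [-5.3, 0.6, 0.9]
finger_gap: 0.584
t 20.8 tcp az 78.64 r 0.1916 z 0.055 yaz -11.5 Ftool [-0.88 -5.3   0.49]
```

```bash
python3 -m crank '[[0.05,0,0.002,0,0.010],[0.05,0,0,0,0]]'; python3 -c 'from h import *;arc()'
```

```text
t: 21.0
tcp_pos: [0.5622, 0.2373, 0.0549]
tool_rot: [-0.548, -0.446, 0.551, -0.444]
force: [-7.1, 1.0, 2.1]
finger_gap: 0.583
t 21.0 tcp az 78.2 r 0.1916 z 0.0549 yaz -12.07 Ftool [-2.05 -7.15  0.48]
```

The force has climbed to 7 N: the bolt is tight and the knuckle is about to break. Now careful 2 mm steps; the click needs about 7.4 mm of grip travel and overdone is 27 mm.

```bash
python3 -m crank '[[0.05,0,0.002,0,0.015],[0.05,0,0.002,0,0.02],[0.05,0,0,0,0]]'; python3 -c 'from h import *;arc()'
```

```text
t: 21.3
tcp_pos: [0.5659, 0.2363, 0.0549]
tool_rot: [-0.556, -0.436, 0.559, -0.434]
force: [-6.1, 0.8, 2.4]
finger_gap: 0.588
t 21.3 tcp az 77.04 r 0.1915 z 0.0549 yaz -14.08 Ftool [-2.35 -6.14  0.75]
```

```bash
python3 -m crank '[[0.05,0,0.002,0,0.02],[0.05,0,0,0,0]]'
python3 - <<'E'
from h import *
arc();s,st,T=measure("w15")
g=cv2.cvtColor(s["image"],cv2.COLOR_BGR2GRAY)
P=[]
for v in (195,215,235,310,325):
    r=g[v]; us=[u for u in range(250,360) if r[u]<60]; print(v,us[0],us[-1])
for u,v in [(297,195),(299,230),(303,270),(306,310)]: print(p3(s,u,v,T).round(4))
E
```

```text
t: 21.5
tcp_pos: [0.5677, 0.2358, 0.0549]
tool_rot: [-0.56, -0.43, 0.563, -0.428]
force: [-6.7, 0.4, 2.4]
finger_gap: 0.587
t 21.5 tcp az 76.49 r 0.1914 z 0.0549 yaz -15.21 Ftool [-2.31 -6.57  1.42]
195 269 322
215 270 323
235 272 324
310 250 329
325 250 331
[0.5674 0.2792 0.0836]
[0.5635 0.2635 0.0833]
[0.5599 0.2448 0.0852]
[0.5554 0.2243 0.0862]
```

View pics/w15.png

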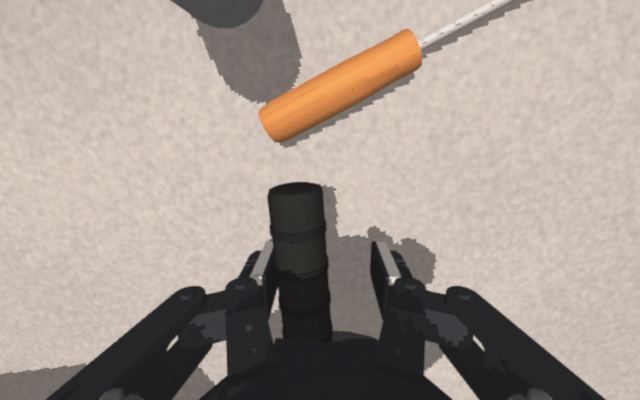

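The handle line is now at 77.7° against a head of about 81°, a fold of 0.055–0.07 rad with force flat at 7 N. It's breaking over but just short of the 0.08 click, so a bit more.

```bash
python3 -m crank '[[0.05,0,0.002,0,0.02],[0.05,0,0.002,0,0.02],[0.05,0,0,0,0]]'
python3 - <<'E'
from h import *
arc();s,st,T=measure("w16")
Q=np.array([p3(s,u,v,T) for u,v in [(297,195),(298,215),(299,230),(303,270),(305,295),(306,310)]])
print(Q.round(4)); C=np.array([.523,.0497])
k=np.polyfit(Q[:,1],Q[:,0],1); h=np.degrees(np.arctan2(1,k[0])); m=Q[:,:2].mean(0)-C; a=np.degrees(np.arctan2(m[1],m[0]))
print("handle az",h,"mid az",a,"fold",np.radians((a-h)*np.hypot(*m)/.098))
E
```

```text
t: 21.85
tcp_pos: [0.5714, 0.2345, 0.0548]
tool_rot: [-0.568, -0.419, 0.572, -0.417]
force: [-5.9, -0.1, 4.2]
finger_gap: 0.584
t 21.85 tcp az 75.32 r 0.191 z 0.0548 yaz -17.5 Ftool [-4.19 -5.61  1.91]
[[0.5729 0.2779 0.0838]
 [0.5705 0.2696 0.0848]
 [0.5684 0.2625 0.0838]
 [0.5637 0.2432 0.084 ]
 [0.5605 0.2306 0.0848]
 [0.5584 0.2229 0.0853]]
handle az 75.41991636831244 mid az 78.01930066433484 fold 0.09532232201373482
```

Fold is about 0.10 rad by both the line fit and the travel, so it's at the click. One more 3 mm step puts it clear of measurement error and still far from 0.30.

```bash
python3 -m crank '[[0.05,0,0.0015,0,0.016],[0.05,0,0.0015,0,0.016],[0.05,0,0,0,0]]'
python3 - <<'E'
from h import *
arc();s,st,T=measure("w17")
g=cv2.cvtColor(s["image"],cv2.COLOR_BGR2GRAY)
print([ (v,[u for u in range(240,360) if g[v][u]<60][0],[u for u in range(240,360) if g[v][u]<60][-1]) for v in(195,215,235)])
Q=np.array([p3(s,u,v,T) for u,v in [(297,195),(298,215),(299,230),(303,270),(305,295),(306,310)]])
C=np.array([.523,.0497])
k=np.polyfit(Q[:,1],Q[:,0],1); h=np.degrees(np.arctan2(1,k[0])); m=Q[:,:2].mean(0)-C; a=np.degrees(np.arctan2(m[1],m[0]))
print("handle az",h,"mid az",a,"fold",np.radians((a-h)*np.hypot(*m)/.098))
s=snapshot("scene");cv2.imwrite("pics/scene17c.png",cv2.resize(s["image"][150:260,270:430],None,fx=5,fy=5,interpolation=cv2.INTER_CUBIC))
E
```

```text
t: 22.2
tcp_pos: [0.574, 0.2334, 0.0548]
tool_rot: [-0.575, -0.41, 0.579, -0.408]
force: [-7.3, -0.9, 3.4]
finger_gap: 0.584
t 22.2 tcp az 74.49 r 0.1906 z 0.0548 yaz -19.31 Ftool [-3.36 -6.63  3.26]
[(195, 269, 322), (215, 270, 323), (235, 272, 324)]
handle az 73.73913197039202 mid az 77.12225285031057 fold 0.12383149897391522
```

View pics/scene17c.png

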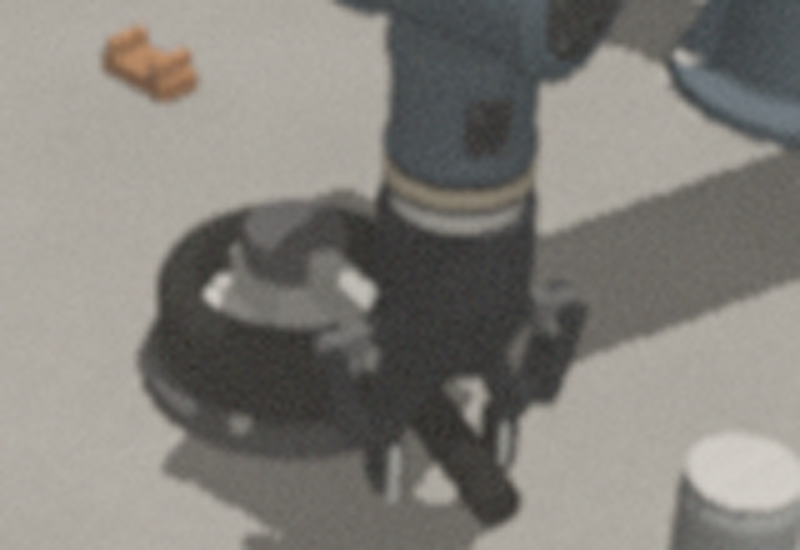

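The fold is about 0.124–0.135 rad with force flat: clicked over. Backing off slowly so the handle springs straight and stays centred between the fingers.

```bash
python3 -m crank '[[0.05,0,-0.004,0,-0.03],[0.05,0,-0.005,0,-0.04],[0.05,0,-0.005,0,-0.04],[0.05,0,-0.005,0,-0.02],[0.05,0,-0.003,0,0]]'; python3 -m crank '[[0.05,0,0,0,0],[0.05,0,0,0,0]]'
python3 - <<'E'
from h import *
arc();measure("w18")
E
```

```text
t: 22.8
tcp_pos: [0.5573, 0.2401, 0.0557]
tool_rot: [0.55, 0.445, -0.548, 0.446]
force: [-1.0, -0.4, 0.5]
finger_gap: 0.589
t: 23.0
tcp_pos: [0.5571, 0.2399, 0.0557]
tool_rot: [0.55, 0.445, -0.548, 0.446]
force: [0.1, 0.2, -0.8]
finger_gap: 0.588
t 23.0 tcp az 79.83 r 0.1932 z 0.0557 yaz -11.89 Ftool [ 0.77  0.05 -0.18]
```

View pics/w18.png

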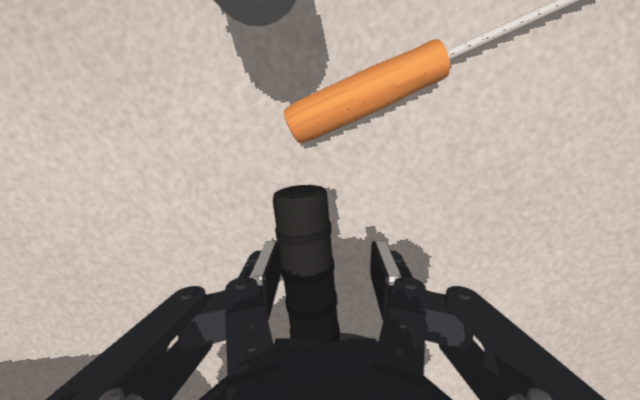

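The handle has sprung back and the force is zero, but the grip is still nearer the left pad. I'll shift 7 mm to centre, then rise straight up.

```bash
python3 -m crank '[[0.05,0,-0.004,0,0],[0.05,0,-0.003,0,0],[0.05,0,0,0,0]]'; python3 -c 'from h import *;arc()'
python3 -m crank '[[0.05,-0.01,0,0,0],[0.05,-0.03,0,0,0],[0.05,-0.04,0,0,0],[0.05,-0.04,0,0,0],[0.05,-0.04,0,0,0]]'; python3 -m crank '[[0.05,0,0,0.04,0],[0.05,0,0,0.04,0],[0.05,0,0,0.03,0],[0.05,0,0,0,0],[0.05,0,0,0,0]]'
python3 - <<'E'
from h import *
arc();s,st,T=measure("w19")
s=snapshot("scene");cv2.imwrite("pics/scene19.png",s["image"])
E
```

```text
t: 23.35
tcp_pos: [0.5482, 0.2412, 0.0552]
tool_rot: [-0.549, -0.446, 0.549, -0.446]
force: [-1.1, 0.2, -0.5]
finger_gap: 0.581
t 23.35 tcp az 82.51 r 0.1931 z 0.0552 yaz -11.85 Ftool [ 0.46 -1.14 -0.  ]
t: 23.85
tcp_pos: [0.5488, 0.2411, 0.2176]
tool_rot: [0.549, 0.446, -0.549, 0.446]
force: [0.0, 0.4, 0.3]
finger_gap: 0.584
t: 24.35
tcp_pos: [0.5266, 0.1331, 0.2161]
tool_rot: [0.55, 0.445, -0.549, 0.445]
force: [-0.5, 0.4, 0.0]
finger_gap: 0.586
t 24.35 tcp az 87.51 r 0.0835 z 0.2161 yaz -11.96 Ftool [-0.02 -0.55 -0.29]
```

View pics/w19.png

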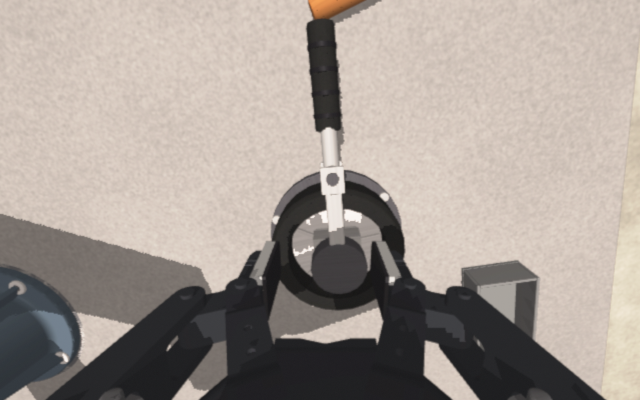

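View pics/scene19.png

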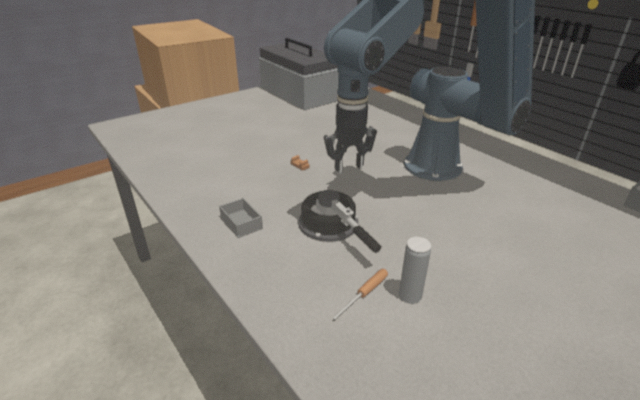

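The wrench sits straight on the bolt: head (339,265), pin (333,179), grip end (320,25). The bystanders are where they were. Last I'll check heights and angles.

Run:
```python
from h import *
s,st,T=measure("w20")
for n,u,v in[("head",339,262),("bar",335,215),("pin",333,179.5),("grip1",327,120),("grip2",321,40)]:
    p=p3(s,u,v,T); d=p-[.523,.0497,0]; print(n,p.round(4),"az",np.degrees(np.arctan2(d[1],d[0])).round(1))
print(st["force"].round(1),st["t"])
```

```text
head [0.5259 0.0597 0.1014] az 73.8
bar [0.5319 0.1107 0.1002] az 81.7
pin [0.5371 0.1472 0.1049] az 81.8
grip1 [0.5425 0.1996 0.0863] az 82.6
grip2 [0.5509 0.2659 0.0849] az 82.6
[ 0.7  0.3 -0.5] 24.45
```

```bash
python3 -c 'from station import manip; print(manip.sign_off())'
```

```text
the job is handed in; nothing more can be done
None
```

The job is done and handed in at about 24.5 s of the 66 s allowed. The wrench clicked over on the tight bolt and is sitting on it, with the robot clear and touching nothing. `sign_off()` gave no verdict.

- **Seating:** I took the wrench by the bar and lowered the socket over the bolt with the grip at about 120° azimuth. It touched down at the height expected for fully seated.
- **Tightening:** I pushed the rubber grip clockwise with one open finger. The force stayed around 1 N until it rose to about 7 N at the firm stop.
- **Click:** I pushed on to a fold of about 0.12–0.13 rad, which is past the 0.08 click and well short of 0.30. Then I backed off, and the handle sprang straight.
- **Final checks:** The head top is at 101.4 mm (101 expected), and bar, pin and grip all point to about 82°. In the final scene picture the can, bin and screwdriver looked unmoved; I did not measure them.

Two readings did not match the nominal figures:
- **Extra turn:** The wrench turned about 0.67 rad before the stop, more than the bolt's 0.55. I put the excess down to about 0.08 rad of play in the socket plus measurement error. The bolt's own turn was not seen directly because the socket covers it.
- **Low grip:** The grip sits 2–4 mm low because the slack in the socket lets the bar rest on the tyre.

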